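# Set up the key pegs in the vise for polishing

## Robot

A 7-joint arm with a two-finger parallel gripper is mounted at the origin on the work surface. World frame = base frame: x ahead of the robot, y to its left, z up, the work surface at z = 0. Lengths are in mm, angles in rad, forces in N, time in s.
With the tool pointing down it reaches from about 425 to 925 mm from the base axis. Payload 6.8 kg.
Tool frame: the origin (TCP) lies midway between the tips of the shut fingers; the grasp point (between the pads) lies 19 mm behind it (env.grasp_offset is the distance from the TCP to the grasp point, in mm); z points along the fingers, y is the direction in which the jaws open and shut (so a half turn about z gives the same grasp; the last joint's range is limited). The gripper opens to 85 mm and grips with 20 to 120 N. Pads are 22 mm wide; open, the fingers measure 114 mm over their backs; the gripper's body (76 mm by 85 mm) begins 54 mm behind the grasp point. The pads swing forward as they close: fully open they stand 13 mm farther back than shut.
Start: joints at [1.102, 0.477, 0.022, 1.555, -0.011, 1.109, -0.083], TCP at [238.3, -631.554, 231.308] pointing down, gripper open.
Joint ranges: [-2.96, 2.96], [-0.34, 2.1], [-1.41, 1.46], [0.24, 2.44], [-1.37, 4.51], [0.17, 1.92], [-2.96, 2.96]. Speed limits (rad/s): [2.39, 2.39, 3.14, 3.14, 3.14, 3.14, 3.14].

## Interface

Orientations are given as a unit quaternion [x, y, z, w].
In Python, from workcell import get_state, capture, camera_model, sign_off, env gives the robot as it stands.
- The arm moves only by the tool jog_arm, never from a script. Its argument "increments" is a list of rows, each an object of numbers: "x", "y", "z": the shift along the tool's x, y, z in cm; "spin": the turn about the tool's z in degrees; "grip": the closure, from 0 (fully open) to 1 (shut). In form: [{"x": .., "y": .., "z": .., "spin": .., "grip": ..}, ...]. A call has 1 to 12 rows; each row is the pose to reach, as a shift and turn from the pose commanded when the call began, along the tool's axes at that moment; what a row does not reach only later rows make up. A row lasts 1/10 s, in which the tool goes at most 50 mm and 8.59 degrees, less where a joint would pass 70% of its speed; a pose out of reach is approached as far as the arm can. A call with a gripper value outside its range is refused whole. The fingers move at their own pace and stop on an object; the grip force is fixed at half the most. Time passes only in rows, so rows that repeat a pose let the fingers close. It gives the time, the measured TCP pose, the force and the opening at its end, in the units of the state.
- get_state(): the state, without advancing time (a new reading comes with each control period).
- capture(name): name is "scene" or "top"; returns (picture, depth): 400x640x3 uint8, red, green, blue; 400x640 float32, mm along the optical axis (not along the pixel's ray), 0 where there is no reading.
- camera_model(name): a dict with "mtx" (3x3 intrinsics, pixels), "k1" (the pictures are not rectified: a ray, as slopes to the right and down, at radius r is drawn at 1 + k1 r^2 times it, then the intrinsics apply), "position" and "rotation" of the camera in the world. Camera axes: x right, y up, looking along -z (the intrinsics and any distortion apply to the point x, -y, -z); pixel columns grow to the right and rows downward; lengths in mm; the calibration is good to about 2 mm. A picture is of the moment at which its call begins. camera_model takes no time and is no camera call.
- sign_off(): hands the job in, once; it reports no verdict.
The state is a dict: "t": time; "joint_positions": joint angles; "qd": joint speeds; "joint_torque": joint torques, N m; "tool_pos": TCP position; "tcp_rot": TCP orientation; "contact_force": force on the tool from outside, world axes, zero at the start; "torque": the same for the moment, N m; "gripper_width": opening from 0.0 (shut) to 1.0 (fully open).
Only numpy, scipy, OpenCV 4.12 (cv2) and the standard library are available. Lean on these libraries where they do the work, as an engineer would, in place of code of your own. Each camera call takes 0.05 s, during which the arm holds its last target.

## Task

Set up for polishing the key organiser's loose pegs: lay the bike key and the key cover in the organiser's drawer and push the drawer fully home, and flip the work lamp's rocker switch on. Throw the lever of the vise's suction foot over so that it snaps into its locked place; stand every loose key peg, steel pin up, on the vise bed between the jaws and, once the foot is locked, crank the jaw until it holds them all snugly against the fixed jaw, without squashing its rubber facing flat. Leave the bird, the hair clip and the tin where they are.

Things in the scene. Friction and masses are not known exactly. Their poses are not given: they have to be found in the camera images.
- organiser: mint green painted metal key organiser, fixed: a flat casing 150 (x) x 260 (y) x 62 mm high with a back panel 270 mm high along its far (+x) edge. Origin: centre of the casing's underside; own -x is the front, where the drawer comes out
- drawer (a joint): the slim drawer of the organiser: m pulled out towards the organiser's own -x; 0 is fully home (front flush with the casing), 0.125 the stop. About 1.5 N friction
- drawer_in (a point): centre of the drawer's inner floor, which is 125 mm (x) x 240 mm (y); 10 mm above the table; the walls rise 36 mm above the floor. Pulled out by d, the part open from above reaches from d - 6 mm in front of the casing back to the casing's front face (75 mm from the organiser's origin); moves with the drawer
- drawer_front (a point): middle of the outer face of the drawer front (258 mm wide, from 4 to 54 mm above the table); a steel lip 90 mm wide, 5 mm thick, stands 16 mm out from it near its upper edge (52 mm above the table)
- vise: grey machine vise on a round suction foot, fixed. Origin: centre of the foot's underside. Own y along the screw, x along the jaws, z up. Bed top 95 mm above the table, 140 mm along x. Fixed jaw 140 mm wide, its face at own y = +40 mm, rising to 126 mm above the table. Crank axis: along own y, at own x = 0, 72 mm above the table, crank at the -y end
- bed (a point): on the top of the vise bed at mid-jaw, at the foot of the fixed jaw's face (own x = 0, y = 40, z = 95 mm of the vise); axes as the vise's. The pegs stand at own y between the face and the moving jaw, that is at negative y of this point
- jaw (a joint): travel of the moving jaw towards the fixed jaw, m; 0 is fully open (66 mm between the faces). Driven by the crank: 10 mm a turn
- pad (a joint): how far the moving jaw's rubber facing is squeezed in, m: 0 loose, 0.008 squashed flat; 4 N for each mm. 3 to 5 mm is a snug hold
- pad_face (a point): middle of the rubber face of the moving jaw (136 mm wide, top of that jaw 128 mm above the table), which looks at the fixed jaw from own y = -26 mm + (value of joint jaw) - (value of joint pad) of the vise
- crank (a joint): turn of the vise crank, rad; grows clockwise as seen from the crank's end, which closes the jaw. At 0 the crank's arm points up; its arm is 40 mm long, so at q the grip lies at own x = 40 sin q, z = 72 + 40 cos q mm of the vise. Stays where it is left (about 1 N at the grip), may turn several times either way from 0 to 30 rad
- crank_grip (a point): on the axis of the crank's black freely revolving grip, 16 mm thick and 72 mm long, parallel to the vise's own y, pointing away from the vise; this point is 56 mm out from the crank arm, at own y = -176 mm of the vise
- foot_lever (a joint): the over-centre lever of the suction foot, rad: 0 is free (leaning 0.6 rad towards the vise's own -x), 1.2 locked (leaning 0.6 rad towards own +x). A spring throws it to the nearer end from the middle (0.6, upright); about 2 N at the tip to start it
- foot_lever_tip (a point): tip of that lever: flat bar 95 mm long, 16 x 10 mm, black grip, pivoting about own y at own x = 0, y = 116, z = 38 mm of the vise, beyond the fixed jaw; free or locked, the tip is 116 mm above the table and 54 mm to the side of the pivot
- lamp: white work lamp, fixed: foot 180 (x) x 120 (y) x 28 mm, rocker switch on the foot's front half, a 270 mm high column 75 mm behind the foot's centre and on top of it a flat lamp head 70 x 170 mm, set back behind the column, its middle 115 mm behind and 35 mm to own -y of the foot's centre. Origin: centre of the foot's underside
- rocker (a joint): rocker switch of the lamp, rad: 0 is off (end nearer the column stands up), 0.40 is on (end nearer the column pressed down). A spring throws it over from the middle (0.2); about 3 N at the end
- rocker_on_end (a point): on top of the rocker's end nearer the column (the end to press for on), 25 mm from its pivot. The black paddle is 72 mm long (x) and 36 mm wide; off, this point is 54 mm above the table and goes down about 10 mm
- peg1_mid (a point): a loose key peg: mint green metal foot 40 x 40 x 26 mm with an upright round steel pin, 12 mm thick and 60 mm long, on its middle; 86 mm high, 0.12 kg. This point is on the pin's axis, 56 mm above the underside (half-way up the pin); x and y along the foot's sides. The three pegs are alike and one may be absent
- peg2_mid (a point): a second such key peg
- peg3_mid (a point): a third such key peg
- bikekey_mid (a point): bike key lying flat: black plastic head 40 (x) x 34 (y) x 11 mm and a steel blade 56 mm long running out to own +x. This point: centre of the head, 5.5 mm above its underside.
- keycover_mid (a point): hard silicone key cover, grey, rounded slab 78 (x) x 42 (y) x 18 mm lying flat on top of the organiser's casing. This point: its centre, 9 mm above its underside.
- bird: white ceramic bird ornament, 95 mm high, origin under its middle; not to be disturbed
- hairclip: black plastic hair clip, 85 mm long; not to be disturbed
- tin: flat round metal tin of polish, 74 mm across, 25 mm high; not to be disturbed
Not all that is in view belongs to the job. Leave any white look-alike of the part that bears bikekey_mid alone.

How it is judged (in metres and radians):
On the way, in this order (a step that is already met when the one before it is completed fails the run):
1. the lever of the suction foot is thrown over and locked, before the pegs are clamped (value of joint foot_lever above 1.1 rad), for 0.3 s.
2. every loose peg stands between the jaws and the jaw is cranked snugly onto them (value of joint foot_lever above 1.1 rad and value of joint pad above 0.0015 m and y of pad_face in the frame of bed above -0.043 m and x of peg1_mid in the frame of bed between -0.075 and 0.075 m and y of peg1_mid in the frame of bed between -0.0245 and -0.0155 m and z of each of peg1_mid, peg2_mid, peg3_mid in the frame of bed below 0.06 m and angle between each of peg1_mid, peg2_mid, peg3_mid's own z axis and vertical below 0.12 rad and x of peg2_mid in the frame of bed between -0.075 and 0.075 m and y of peg2_mid in the frame of bed between -0.0245 and -0.0155 m and x of peg3_mid in the frame of bed between -0.075 and 0.075 m and y of peg3_mid in the frame of bed between -0.0245 and -0.0155 m), for 0.3 s.
At the end, for the whole second after the job is handed in: Foot lever over 1.1 rad. Each peg upright on the bed (within 4 mm, 0.12 rad), middle 20 mm from the fixed jaw's face (within 4.5 mm); jaw gap under 43 mm, rubber squeezed over 1.5 mm. Rocker over 0.34 rad. Bike key and key cover in the drawer, home within 8 mm (all of step 2 and value of joint rocker above 0.34 rad and value of joint drawer below 0.008 m and x of bikekey_mid in the frame of drawer_in between -0.068 and 0.068 m and y of bikekey_mid in the frame of drawer_in between -0.125 and 0.125 m and z of bikekey_mid in the frame of drawer_in between -0.002 and 0.034 m and x of keycover_mid in the frame of drawer_in between -0.068 and 0.068 m and y of keycover_mid in the frame of drawer_in between -0.125 and 0.125 m and z of keycover_mid in the frame of drawer_in between -0.002 and 0.034 m); the robot touches nothing.
It fails at once if the moving jaw's rubber facing is squashed flat (value of joint pad above 0.0074 m).
It fails at once if the bird is knocked over or shifted by more than 30 mm (distance of bird from where it was at the start of the episode above 0.03 m or angle between bird's own z axis and vertical above 0.6 rad).
It fails at once if the hair clip is shifted by more than 30 mm (distance of hairclip from where it was at the start of the episode above 0.03 m).
It fails at once if the tin is shifted by more than 30 mm (distance of tin from where it was at the start of the episode above 0.03 m).
Of peg1, peg2, peg3 only 2 to 3 are there at a start; the rules pass over those that are not, and their reading is None.
At some moment in a run one of peg1, peg2, peg3 may be knocked a few centimetres aside while the robot is not near it.
It also fails if it takes over 208 s, if anything falls off the work surface, if the arm or the gripper's body presses on something with over 40 N, if the wrist force passes 120 N, or if a joint passes its speed limit or range.

## Working session

There is one attempt and no reset: what is moved stays moved. The work goes in short steps, Python scripts to look and compute and a tool call to move; the robot and the scene stay as the last step left them, time stands still between calls to the robot, and variables do not carry over. Pictures are saved under pics/ and viewed, and the job is handed in when it is done.

Besides the shell and the picture viewer there is one more tool, called after "Call:" as a command line: name --argument value ..., lists and objects as JSON in quotes. jog_arm: Moves the arm, as the interface text tells. Its arguments: {"type":"object","properties":{"increments":{"type":"array"}},"required":["increments"]}

```bash
ls; mkdir -p pics; python3 - <<'E'
from workcell import get_state,capture,camera_model,env
import cv2,json
print(get_state())
for n in("scene","top"):
    p,d=capture(n); cv2.imwrite(f"pics/{n}0.png",p[:,:,::-1]); import numpy as np; np.save(f"pics/{n}0.npy",d)
    print(n,camera_model(n))
print(env.grasp_offset)
E
```

```text
pics
{'t': 0.0, 'joint_positions': array([ 1.10190366,  0.47781059,  0.02233782,  1.55647393, -0.01149261,
        1.10931182, -0.08310465]), 'qd': array([ 0.00144504, -0.00015594, -0.00096762, -0.00108372, -0.00064322,
       -0.00019198,  0.00064048]), 'joint_torque': array([ 8.20385485e-04, -5.96439207e+01,  1.60770804e+00, -2.81196213e+01,
        1.23272126e-02,  9.26942274e-03,  3.08589608e-05]), 'tool_pos': array([ 238.05428864, -630.97778342,  230.30916919]), 'tcp_rot': array([ 9.83770279e-01,  1.79430097e-01, -2.39583257e-04, -9.06617614e-04]), 'contact_force': array([ 0.34071609, -0.15177152,  0.40457275]), 'torque': array([ 0.00041017, -0.01654663, -0.00140895]), 'gripper_width': 0.9991783328838305}
scene {'mtx': array([[435.50188453,   0.        , 316.47632435],
       [  0.        , 435.50188453, 206.45303465],
       [  0.        ,   0.        ,   1.        ]]), 'k1': -0.01036980971886421, 'position': array([1235.65498473,  332.76433637, 1160.80401542]), 'rotation': array([0.15842966, 0.26739097, 0.80259337, 0.50916205])}
top {'mtx': array([[439.97478056,   0.        , 323.77294318],
       [  0.        , 439.97478056, 198.07754885],
       [  0.        ,   0.        ,   1.        ]]), 'k1': -0.04464676453963441, 'position': array([ 379.99749407,  -10.52512447, 1093.28940087]), 'rotation': array([ 0.06387124, -0.06161045, -0.69517713,  0.7133396 ])}
18.700000000000003
```

View pics/scene0.png

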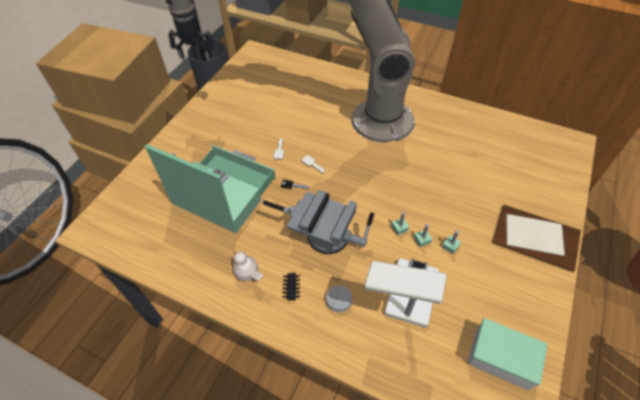

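View pics/top0.png

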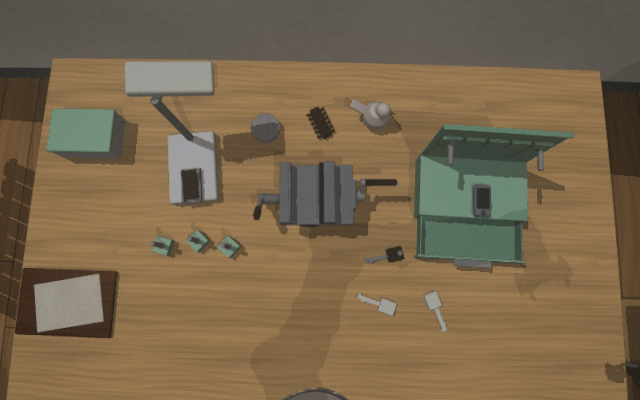

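```bash
cat > h.py <<'E'
import numpy as np,cv2
from scipy.spatial.transform import Rotation as R
from workcell import get_state,capture,camera_model,env
def rays(n,uv):
    c=camera_model(n);uv=np.atleast_2d(uv).astype(float)
    K=c['mtx'];k=c['k1']
    und=cv2.undistortPoints(uv[:,None],K,np.array([k,0,0,0,0.]))[:,0]
    d=np.c_[und[:,0],-und[:,1],-np.ones(len(uv))]
    return c['position'],R.from_quat(c['rotation']).apply(d)
def onz(n,uv,z):
    p,d=rays(n,uv); return p+d*((z-p[2])/d[:,2])[:,None]
def pts(n,uv,dep):
    p,d=rays(n,uv); return p+d*np.asarray(dep,float)[:,None]
def cloud(n,dep):
    v,u=np.mgrid[0:400,0:640]; P=pts(n,np.c_[u.ravel(),v.ravel()],dep.ravel()).reshape(400,640,3); P[dep==0]=np.nan; return P
def proj(n,P):
    c=camera_model(n);P=np.atleast_2d(P)
    q=R.from_quat(c['rotation']).inv().apply(P-c['position']); x=q[:,0]/-q[:,2];y=-q[:,1]/-q[:,2]
    s=1+c['k1']*(x*x+y*y); K=c['mtx']
    return np.c_[K[0,0]*x*s+K[0,2],K[1,1]*y*s+K[1,2]]
def crop(n,pic,u0,v0,u1,v1,s,name):
    im=cv2.resize(pic[v0:v1,u0:u1,::-1],None,fx=s,fy=s,interpolation=cv2.INTER_CUBIC); cv2.imwrite(f"pics/{name}.png",im)
E
python3 - <<'E'
from h import *
P=cv2.imread('pics/top0.png')[:,:,::-1]; d=np.load('pics/top0.npy'); S=cv2.imread('pics/scene0.png')[:,:,::-1]; ds=np.load('pics/scene0.npy')
crop('top',P,140,90,420,290,2.8,'c1'); crop('scene',S,240,150,480,330,3.3,'c2'); crop('top',P,340,110,580,340,2.6,'c3')
C=cloud('top',d);D=cloud('scene',ds)
for uv in [(100,240),(300,195),(310,340),(490,180),(482,200),(470,240),(380,182),(393,182),(258,212),(191,185),(193,150),(162,245),(198,240),(229,246),(396,254)]:
    print(uv,C[uv[1],uv[0]].round(1))
for uv in [(400,222),(423,237),(453,240),(371,220),(270,205),(325,215)]: print('s',uv,D[uv[1],uv[0]].round(1))
E
```

```text
(100, 240) [454.9 555.9  -1.6]
(300, 195) [564.9  50.   95.9]
(310, 340) [230.1  19.6   1.5]
(490, 180) [ 618.9 -403.4   65.6]
(482, 200) [ 566.8 -376.6   80.7]
(470, 240) [ 478.4 -368.2   11. ]
(380, 182) [ 597.3 -132.7  109.4]
(393, 182) [ 597.  -161.7  114.5]
(258, 212) [519.5 141.3 119. ]
(191, 185) [592.4 320.8  44.5]
(193, 150) [685.3 327.6  29.9]
(162, 245) [445.2 384.9  29.4]
(198, 240) [459.7 297.   31.8]
(229, 246) [446.7 218.5  41.9]
(396, 254) [ 439.7 -184.4   13.7]
s (400, 222) [452.3 221.6  44.2]
s (423, 237) [467.4 301.9  32.9]
s (453, 240) [451.8 386.2  50.1]
s (371, 220) [529.  149.9 112.7]
s (270, 205) [ 602.4 -146.1  108.2]
s (325, 215) [558.7  16.1  96.3]
```

View pics/c1.png

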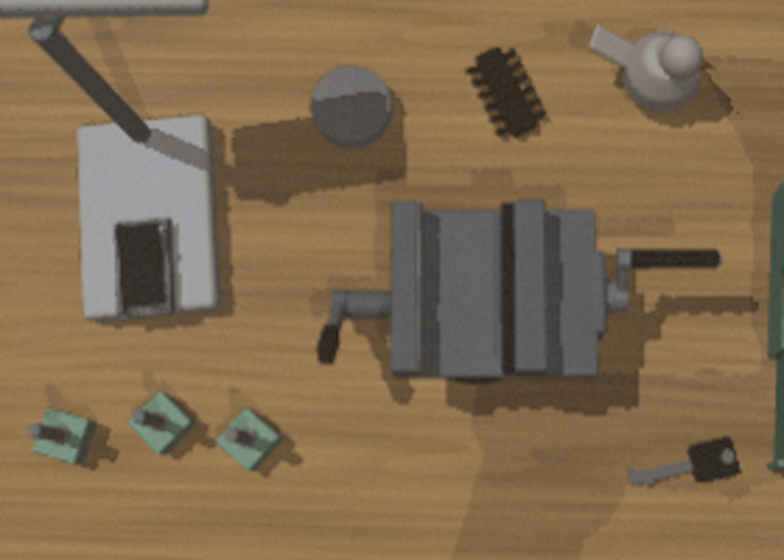

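View pics/c2.png

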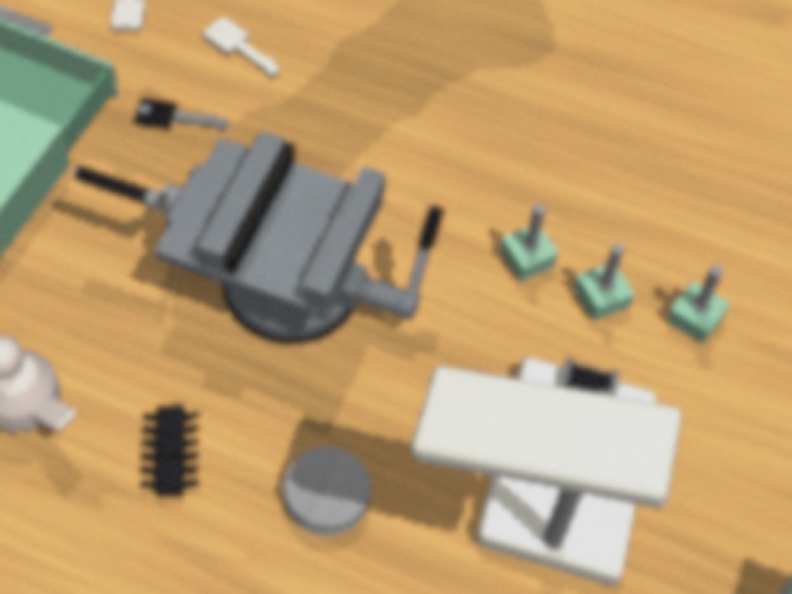

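View pics/c3.png

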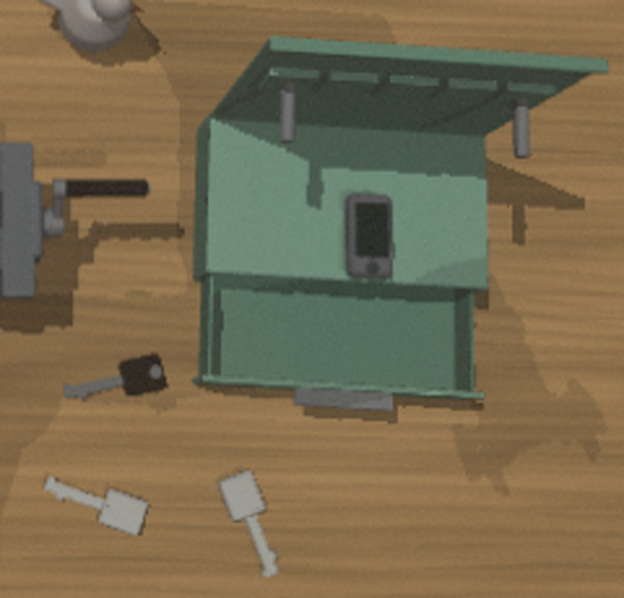

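Candidates: black-headed key top px (396,254), which is the bike key, against white look-alikes (380,305) and (435,300). The hair clip (320,122) is also black. Mint pegs are at (162,245), (198,240) and (229,246); the mint box (85,130) is a decoy. Black grips: the crank at (380,182) and the foot lever at (258,212), leaning to the robot side (free).

```bash
python3 - <<'E'
from h import *
P=cv2.imread('pics/top0.png'); d=np.load('pics/top0.npy'); C=cloud('top',d)
S=cv2.imread('pics/scene0.png'); ds=np.load('pics/scene0.npy'); D=cloud('scene',ds)
def rect(X): 
    r=cv2.minAreaRect(X[:,:2].astype(np.float32)); return np.round(r[0],1),np.round(r[1],1),round(r[2],1)
def sel(C,x0,x1,y0,y1,z0,z1): 
    m=(C[...,0]>x0)&(C[...,0]<x1)&(C[...,1]>y0)&(C[...,1]<y1)&(C[...,2]>z0)&(C[...,2]<z1); return C[m]
for nm,CC in(('top',C),('scene',D)):
    print(nm)
    X=sel(CC,450,700,-40,120,118,140); 
    for a,b in((-60,45),(45,130)):
        Y=X[(X[:,1]>a)&(X[:,1]<b)]; print('jaw',len(Y),rect(Y) if len(Y) else '',np.nanmedian(Y[:,2]))
    X=sel(CC,450,700,-20,100,90,102); print('bed',rect(X),np.median(X[:,2]))
    X=sel(CC,480,700,-320,-80,60,130); X=X; print('crank',rect(X),np.median(X,0),X.max(0),X.min(0))
    X=sel(CC,480,640,100,170,60,130); print('lever',rect(X),X[X[:,2].argsort()[-8:]].mean(0))
    X=sel(CC,500,760,260,400,20,36); print('lampfoot',rect(X),np.median(X[:,2]))
    X=sel(CC,500,760,260,400,38,62); print('rocker',rect(X),np.median(X[:,2]),X[:,0].min(),X[:,0].max())
    X=sel(CC,500,760,-560,-220,57,68); print('casing',rect(X),np.median(X[:,2]))
    X=sel(CC,500,760,-560,-220,74,90); print('cover',rect(X),np.median(X[:,2]))
    X=sel(CC,400,560,-560,-220,5,16); print('drawerfloor',rect(X),np.median(X[:,2]))
    X=sel(CC,360,560,-560,-200,44,57); print('drawerrim',rect(X),np.median(X[:,2]),X.min(0),X.max(0))
    X=sel(CC,380,480,-250,-90,5,25); print('key',rect(X),len(X),np.median(X[:,2]))
    for y in (385,300,218):
        X=sel(CC,400,500,y-38,y+40,16,34); print('foot',rect(X),len(X),np.median(X[:,2]))
        X=sel(CC,400,500,y-38,y+40,42,95); print('pin',X.mean(0),X.max(0))
# foots via hsv mask
hsv=cv2.cvtColor(P,cv2.COLOR_BGR2HSV)
m=((hsv[...,0]>60)&(hsv[...,0]<95)&(hsv[...,1]>50)).astype(np.uint8); m[:, :130]=0; m[:,260:]=0; m[:225]=0;m[265:]=0
n,l,st,ce=cv2.connectedComponentsWithStats(m); print(st,ce)
E
```

```text
top
jaw 971 (array([568. , -11.1]), array([139.1,  34.1]), 1.6) 127.30299699942941
jaw 652 (array([565.2,  84.4]), array([139.5,  23.1]), 2.2) 126.06097388200226
bed (array([567.5,  31.1]), array([139.9,  90.8]), 1.5) 95.55471625517669
crank (array([ 608.8, -203.1]), array([242.2, 148.7]), 86.4) [ 599.9541664  -267.98633872   63.47328923] [681.18823147 -80.02077319 129.49205638] [ 529.11174846 -319.95727621   60.00201903]
lever (array([530.5, 146.2]), array([57.7, 13.3]), 0.2) [514.55627096 147.52819875 124.43164897]
lampfoot (array([641.5, 328.6]), array([184.3, 122.7]), 7.3) 28.67775716351241
rocker (array([636.9, 328.1]), array([169.5,  49. ]), 7.4) 44.981138185449026 550.3115518312462 721.943268995944
casing (array([ 601. , -363.8]), array([261.8, 149.5]), 87.5) 62.45460225321585
cover (array([ 602.1, -363. ]), array([259.5, 143.6]), 87.4) 80.6056936686079
drawerfloor (array([ 479.8, -390. ]), array([155.7, 334.5]), 0.2) 10.570019193947019
drawerrim (array([ 485.4, -359.2]), array([259.2, 146.6]), 89.0) 53.426682474295376 [ 411.71952219 -489.5085875    44.11957878] [ 558.9055358 
[... 1668 characters left out ...]
7.49218682   44.02044551] [ 559.60574154 -229.04841736   56.94556078]
key (array([ 430.6, -170.3]), array([159.3,  98.6]), 89.4) 282 8.980287599751932
foot (array([445.3, 386.9]), array([39.7, 44.7]), 75.4) 155 27.439972002972354
pin [448.50825736 386.57892548  70.5346243 ] [453.77461331 392.43814539  90.0482541 ]
foot (array([460.7, 300.6]), array([43. , 40.5]), 49.9) 152 27.461289728870156
pin [462.85759523 301.19537675  70.29535679] [467.34246399 306.18859928  93.0662668 ]
foot (array([448.3, 223.1]), array([41.7, 42.1]), 53.1) 149 26.756359149852415
pin [450.28277316 223.95280951  69.51004101] [455.56036675 229.212173    90.7963084 ]
[[     0      0    640    400 256000]] [[319.5 199.5]]
```

Call:
jog_arm --increments '[{"x":12,"y":0,"z":0,"spin":8,"grip":1},{"x":38.1,"y":-31.6,"z":0,"spin":20.7,"grip":1},{"x":38.1,"y":-31.6,"z":0,"spin":20.7,"grip":1},{"x":38.1,"y":-31.6,"z":0,"spin":20.7,"grip":1},{"x":38.1,"y":-31.6,"z":0,"spin":20.7,"grip":1},{"x":38.1,"y":-31.6,"z":0,"spin":20.7,"grip":1},{"x":38.1,"y":-31.6,"z":0,"spin":20.7,"grip":1},{"x":38.1,"y":-31.6,"z":0,"spin":20.7,"grip":1},{"x":38.1,"y":-31.6,"z":0,"spin":20.7,"grip":1},{"x":38.1,"y":-31.6,"z":0,"spin":20.7,"grip":1},{"x":38.1,"y":-31.6,"z":0,"spin":20.7,"grip":1},{"x":38.1,"y":-31.6,"z":0,"spin":20.7,"grip":1}]'

```text
t: 1.3
tool_pos: [483.8, -199.3, 231.1]
tcp_rot: [1.0, 0.002, -0.0, -0.0]
contact_force: [0.1, 0.0, 0.5]
gripper_width: 0.002
```

Call:
jog_arm --increments '[{"x":0,"y":-34.5,"z":0,"grip":1},{"x":0,"y":-34.5,"z":0,"grip":1},{"x":0,"y":-34.5,"z":0,"grip":1},{"x":0,"y":-34.5,"z":0,"grip":1},{"x":0,"y":-34.5,"z":0,"grip":1},{"x":0,"y":-34.5,"z":0,"grip":1},{"x":0,"y":-34.5,"z":0,"grip":1},{"x":0,"y":-34.5,"z":8,"grip":1},{"x":0,"y":-34.5,"z":13,"grip":1},{"x":0,"y":-34.5,"z":13,"grip":1},{"x":0,"y":-34.5,"z":13,"grip":1}]'

```text
validation failed for argument at $.in...
```

Call:
jog_arm --increments '[{"x":2,"grip":1},{"x":4,"grip":1},{"x":5,"grip":1},{"x":6,"grip":1},{"x":7,"grip":1},{"x":8,"grip":1},{"x":9,"grip":1},{"x":10,"grip":1},{"x":11,"grip":1},{"x":11.5,"grip":1}]'

```text
validation failed for argument at $.in...
```

Call:
jog_arm --increments '[{"x":0,"y":-34.5,"z":0,"spin":0,"grip":1},{"x":0,"y":-34.5,"z":0,"spin":0,"grip":1},{"x":0,"y":-34.5,"z":0,"spin":0,"grip":1},{"x":0,"y":-34.5,"z":0,"spin":0,"grip":1},{"x":0,"y":-34.5,"z":0,"spin":0,"grip":1},{"x":0,"y":-34.5,"z":0,"spin":0,"grip":1},{"x":0,"y":-34.5,"z":0,"spin":0,"grip":1},{"x":0,"y":-34.5,"z":8,"spin":0,"grip":1},{"x":0,"y":-34.5,"z":13,"spin":0,"grip":1},{"x":0,"y":-34.5,"z":13,"spin":0,"grip":1},{"x":0,"y":-34.5,"z":13,"spin":0,"grip":1}]'

```text
t: 2.4
tool_pos: [480.7, 140.1, 97.3]
tcp_rot: [1.0, -0.002, -0.004, 0.002]
contact_force: [0.0, -0.7, 0.4]
gripper_width: 0.002
```

Call:
jog_arm --increments '[{"x":2,"y":0,"z":0,"spin":0,"grip":1},{"x":4,"y":0,"z":0,"spin":0,"grip":1},{"x":5,"y":0,"z":0,"spin":0,"grip":1},{"x":6,"y":0,"z":0,"spin":0,"grip":1},{"x":7,"y":0,"z":0,"spin":0,"grip":1},{"x":8,"y":0,"z":0,"spin":0,"grip":1},{"x":9,"y":0,"z":0,"spin":0,"grip":1},{"x":10,"y":0,"z":0,"spin":0,"grip":1},{"x":11,"y":0,"z":0,"spin":0,"grip":1},{"x":11.5,"y":0,"z":0,"spin":0,"grip":1}]'

```text
t: 3.4
tool_pos: [591.5, 143.6, 100.2]
tcp_rot: [1.0, 0.0, -0.008, 0.002]
contact_force: [-31.3, -2.1, 23.7]
gripper_width: 0.004
```

```bash
python3 - <<'E'
from h import *
p,d=capture('scene'); cv2.imwrite('pics/s1.png',p[100:330,230:490,::-1].repeat(2,0).repeat(2,1))
E
```

```text
(no output)
```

View pics/s1.png

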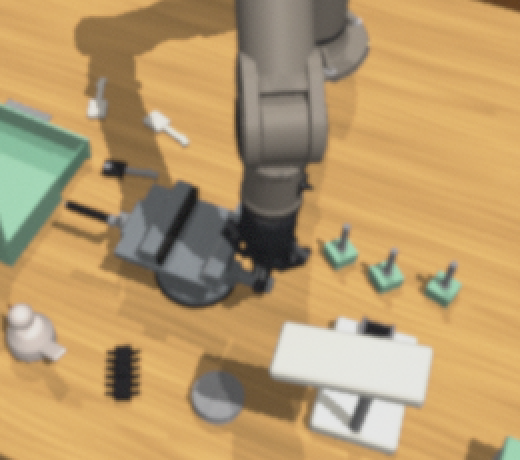

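Call:
jog_arm --increments '[{"x":-2,"y":0,"z":0,"spin":0,"grip":1},{"x":-3,"y":0,"z":-4,"spin":0,"grip":0.4},{"x":-3,"y":0,"z":-9,"spin":0,"grip":0},{"x":-8,"y":0,"z":-13,"spin":0,"grip":0},{"x":-13,"y":0,"z":-13,"spin":0,"grip":0},{"x":-18,"y":0,"z":-13,"spin":0,"grip":0},{"x":-18,"y":0,"z":-13,"spin":0,"grip":0},{"x":-18,"y":0,"z":-13,"spin":0,"grip":0}]'

```text
t: 4.25
tool_pos: [417.3, 143.7, 231.8]
tcp_rot: [1.0, 0.001, 0.0, 0.0]
contact_force: [1.0, -0.2, 0.3]
gripper_width: 0.999
```

```bash
cat >> h.py <<'E'
def sel(C,x0,x1,y0,y1,z0,z1): 
    m=(C[...,0]>x0)&(C[...,0]<x1)&(C[...,1]>y0)&(C[...,1]<y1)&(C[...,2]>z0)&(C[...,2]<z1); return C[m]
def rect(X): 
    r=cv2.minAreaRect(X[:,:2].astype(np.float32)); return np.round(r[0],1),np.round(r[1],1),round(r[2],1)
E
python3 - <<'E'
from h import *
for n in('top','scene'):
    p,d=capture(n); C=cloud(n,d); crop(n,p,*((140,90,420,290) if n=='top' else (240,150,480,330)),2.8,n+'2')
    X=sel(C,450,680,115,170,90,130); print('lever',len(X), X[X[:,2].argsort()[-10:]].mean(0) if len(X) else '')
    for y in (385,300,218):
        X=sel(C,400,500,y-38,y+40,16,34); print('foot',rect(X),len(X))
        X=sel(C,400,500,y-38,y+40,42,95); print('pin',X.mean(0))
    X=sel(C,560,660,-205,-130,90,130); print('grip',rect(X),np.median(X,0),len(X))
print(get_state()['tool_pos'])
E
```

```text
lever 114 [613.02783269 149.46882668 123.39228432]
foot (array([0., 0.]), array([0., 0.]), 0.0) 0
pin [nan nan nan]
foot (array([0., 0.]), array([0., 0.]), 0.0) 0
pin [nan nan nan]
foot (array([0., 0.]), array([0., 0.]), 0.0) 0
pin [nan nan nan]
grip (array([ 598.5, -151.2]), array([15.1, 42.4]), 1.3) [ 597.49643846 -150.74761376  109.31063487] 127
lever 46 [615.88104956 147.3181866  124.20448   ]
foot (array([445.5, 387.2]), array([39.8, 43.6]), 74.6) 156
pin [447.88767843 386.56956342  69.11982755]
foot (array([460.1, 300.7]), array([42.3, 42.2]), 49.2) 146
pin [462.98666205 301.29636864  69.77170291]
foot (array([448.1, 222.3]), array([43.6, 42.1]), 48.1) 142
pin [449.93941732 223.83666373  68.99487361]
grip (array([ 600.4, -153.1]), array([17.4, 44. ]), 6.0) [ 602.2503661  -151.6211963   109.95415171] 67
[419.8433912  143.7798722  231.73945498]<stdin>:7: RuntimeWarning: Mean of empty slice.
  ret = um.true_divide(
```

View pics/top2.png

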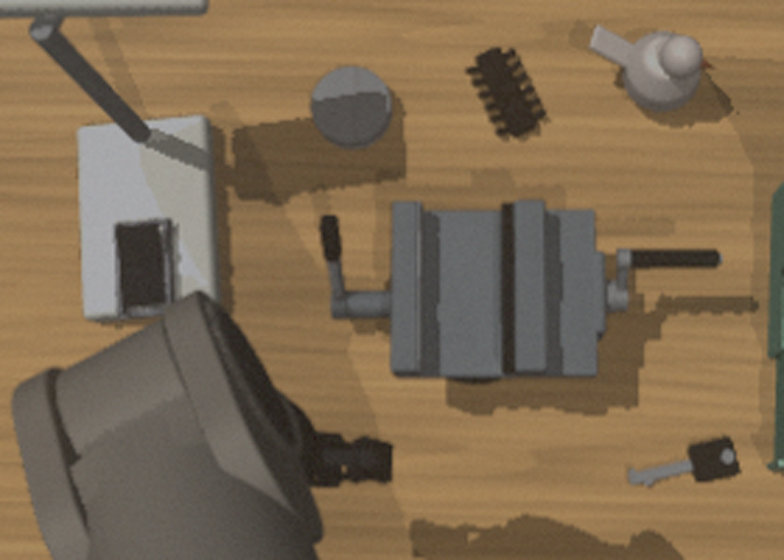

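Call:
jog_arm --increments '[{"x":2.9,"y":-7.9,"z":0,"spin":39,"grip":0},{"x":2.9,"y":-7.9,"z":0,"spin":39,"grip":0},{"x":2.9,"y":-7.9,"z":2,"spin":39,"grip":0},{"x":2.9,"y":-7.9,"z":6,"spin":39,"grip":0},{"x":2.9,"y":-7.9,"z":10,"spin":39,"grip":0},{"x":2.9,"y":-7.9,"z":14,"spin":39,"grip":0},{"x":2.9,"y":-7.9,"z":17,"spin":39,"grip":0},{"x":2.9,"y":-7.9,"z":19,"spin":39,"grip":0},{"x":2.9,"y":-7.9,"z":19,"spin":39,"grip":0},{"x":2.9,"y":-7.9,"z":19,"spin":39,"grip":0}]'

```text
t: 5.35
tool_pos: [448.5, 222.9, 40.9]
tcp_rot: [0.942, -0.334, -0.0, 0.0]
contact_force: [-0.1, -0.2, 0.2]
gripper_width: 1.002
```

```bash
python3 - <<'E'
from h import *
p,d=capture('scene'); crop('scene',p,350,180,480,270,5,'s3')
C=cloud('scene',d); X=sel(C,400,500,185,260,16,34); print(rect(X),len(X)); print(get_state()['tool_pos'])
E
```

```text
(array([448.3, 222.8]), array([41.2, 40.7]), 52.0) 137
[448.81104297 223.11172349  41.69725373]
```

View pics/s3.png

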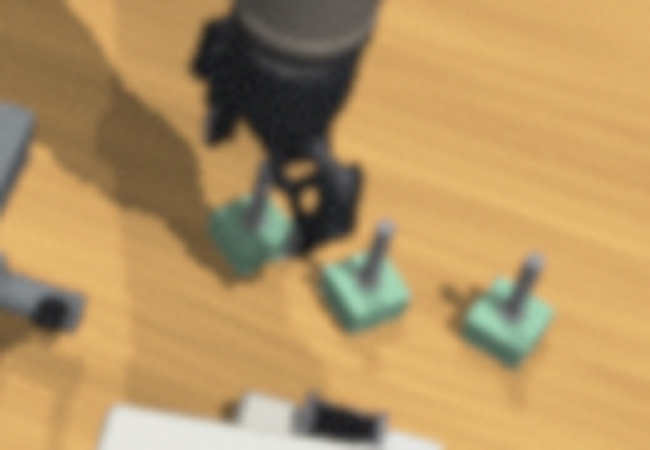

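Call:
jog_arm --increments '[{"x":0,"y":0,"z":0,"spin":0,"grip":1},{"x":0,"y":0,"z":0,"spin":0,"grip":1},{"x":0,"y":0,"z":0,"spin":0,"grip":1},{"x":0,"y":0,"z":0,"spin":0,"grip":1},{"x":0,"y":0,"z":0,"spin":0,"grip":1},{"x":0,"y":0,"z":0,"spin":0,"grip":1},{"x":0,"y":0,"z":0,"spin":0,"grip":1},{"x":0,"y":0,"z":-4,"spin":0,"grip":1},{"x":0,"y":0,"z":-8,"spin":0,"grip":1},{"x":0,"y":0,"z":-13,"spin":0,"grip":1},{"x":0,"y":0,"z":-15,"spin":-5,"grip":1},{"x":0,"y":0,"z":-15,"spin":-10,"grip":1}]'

```text
t: 6.6
tool_pos: [449.2, 223.7, 194.9]
tcp_rot: [0.968, -0.249, 0.002, -0.002]
contact_force: [-0.2, 0.5, -2.1]
gripper_width: 0.121
```

Call:
jog_arm --increments '[{"x":4,"y":1.5,"z":-1,"spin":-8,"grip":1},{"x":8,"y":3,"z":-1,"spin":-16,"grip":1},{"x":12,"y":4.5,"z":-1,"spin":-24,"grip":1},{"x":16,"y":6,"z":-1,"spin":-30.7,"grip":1},{"x":20,"y":7,"z":-1,"spin":-30.7,"grip":1},{"x":22.9,"y":7.5,"z":-1,"spin":-30.7,"grip":1},{"x":22.9,"y":7.5,"z":-1,"spin":-30.7,"grip":1},{"x":22.9,"y":7.5,"z":-1,"spin":-30.7,"grip":1},{"x":22.9,"y":7.5,"z":-1,"spin":-30.7,"grip":1}]'

```text
t: 7.5
tool_pos: [610.2, 47.2, 200.9]
tcp_rot: [1.0, 0.015, -0.001, -0.0]
contact_force: [-0.3, 0.7, -0.9]
gripper_width: 0.125
```

```bash
python3 - <<'E'
from h import *
p,d=capture('scene'); crop('scene',p,270,140,460,260,4,'s4')
C=cloud('scene',d); X=sel(C,540,700,-20,110,165,184); print(rect(X),len(X),np.median(X,0)); print(get_state())
p,d=capture('top'); crop('top',p,180,120,380,260,4,'t4')
E
```

```text
(array([619.3,  53.3]), array([28.9, 51.7]), 37.1) 69 [627.44526332  55.31229142 175.38377852]
{'t': 7.55, 'joint_positions': array([-0.05037623,  0.41073355, -0.16842419,  1.73317985,  0.0786148 ,
        1.00513306, -1.78685204]), 'qd': array([-0.00128391, -0.00627832,  0.00266202, -0.00276396,  0.0039503 ,
       -0.00042431,  0.00098033]), 'joint_torque': array([ 5.71965873e-01, -5.41540790e+01, -6.48388881e-01, -2.69300491e+01,
        4.05014504e-02,  1.09420344e-03, -3.12052580e-03]), 'tool_pos': array([610.2715116 ,  47.32082895, 201.10320958]), 'tcp_rot': array([ 9.99877996e-01,  1.56111782e-02, -4.81659224e-04, -2.29285912e-04]), 'contact_force': array([-1.36753543,  0.28213153, -0.89277453]), 'torque': array([0.03717921, 0.02462112, 0.00410031]), 'gripper_width': 0.11977731034879129}
```

View pics/s4.png

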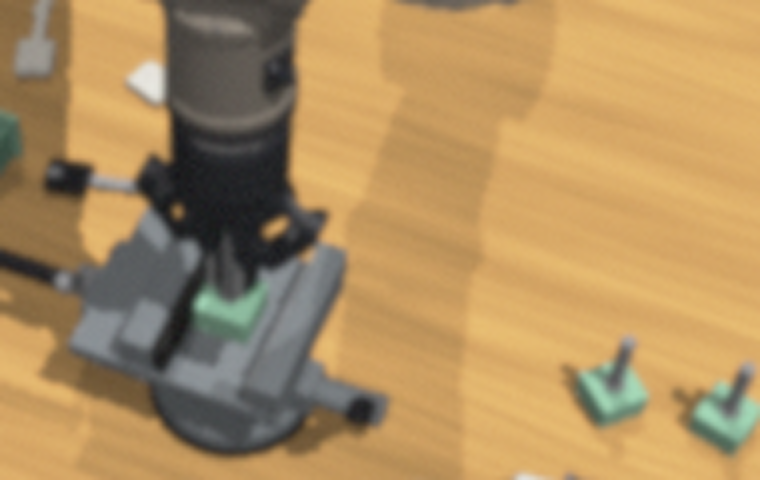

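View pics/t4.png

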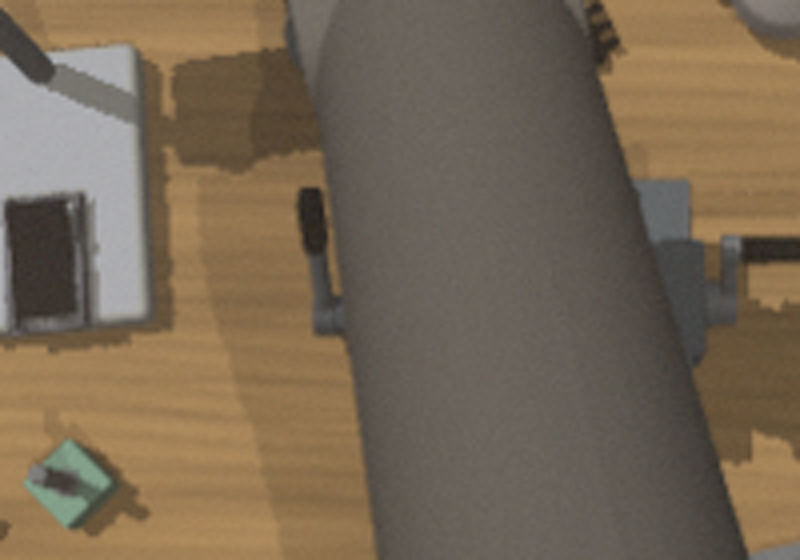

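Call:
jog_arm --increments '[{"x":0.2,"y":0,"z":2,"spin":0,"grip":1},{"x":0.2,"y":0,"z":4,"spin":0,"grip":1},{"x":0.2,"y":0,"z":5.2,"spin":0,"grip":1},{"x":0.2,"y":0,"z":5.8,"spin":0,"grip":1},{"x":0.2,"y":0,"z":6.2,"spin":0,"grip":1},{"x":0.2,"y":0,"z":6.4,"spin":0,"grip":1},{"x":0.2,"y":0,"z":6.5,"spin":0,"grip":1},{"x":0.2,"y":0,"z":6.5,"spin":0,"grip":1}]'

```text
t: 8.4
tool_pos: [613.6, 46.0, 136.8]
tcp_rot: [1.0, 0.015, 0.0, -0.0]
contact_force: [-0.2, -1.3, -1.0]
gripper_width: 0.125
```

Call:
jog_arm --increments '[{"x":0,"y":0,"z":0.1,"spin":0,"grip":1},{"x":0,"y":0,"z":0.1,"spin":0,"grip":1},{"x":0,"y":0,"z":0.1,"spin":0,"grip":0.6},{"x":0,"y":0,"z":0.1,"spin":0,"grip":0.5},{"x":0,"y":0,"z":0,"spin":0,"grip":0.4},{"x":0,"y":0,"z":0,"spin":0,"grip":0.4},{"x":0,"y":0,"z":-4,"spin":0,"grip":0.4},{"x":0,"y":0,"z":-9,"spin":0,"grip":0.2},{"x":0,"y":0,"z":-9.5,"spin":0,"grip":0}]'

```text
t: 9.3
tool_pos: [616.9, 46.6, 238.0]
tcp_rot: [1.0, 0.014, 0.005, -0.001]
contact_force: [0.6, -0.5, -0.3]
gripper_width: 0.916
```

Call:
jog_arm --increments '[{"x":-14.5,"y":-25.8,"z":0,"spin":42.5,"grip":0},{"x":-14.5,"y":-25.8,"z":0,"spin":42.5,"grip":0},{"x":-14.5,"y":-25.8,"z":0,"spin":42.5,"grip":0},{"x":-14.5,"y":-25.8,"z":0,"spin":42.5,"grip":0},{"x":-14.5,"y":-25.8,"z":0,"spin":42.5,"grip":0},{"x":-14.5,"y":-25.8,"z":0,"spin":42.5,"grip":0},{"x":-14.5,"y":-25.8,"z":0,"spin":42.5,"grip":0},{"x":-14.5,"y":-25.8,"z":0,"spin":42.5,"grip":0},{"x":-14.5,"y":-25.8,"z":0,"spin":42.5,"grip":0}]'

```text
t: 10.2
tool_pos: [460.7, 299.8, 231.2]
tcp_rot: [0.937, -0.348, 0.0, 0.0]
contact_force: [0.3, -0.8, 0.1]
gripper_width: 1.0
```

```bash
cat > pk.py <<'E'
from h import *
import sys
t=sys.argv[1]
for n in('top','scene'):
    p,d=capture(n); C=cloud(n,d); crop(n,p,*((140,110,420,290) if n=='top' else (260,150,480,290)),2.8,n+t)
    m=(C[...,0]>380)&(C[...,0]<520)&(C[...,1]>170)&(C[...,1]<460)&(C[...,2]>16)&(C[...,2]<34)
    k,l,st,ce=cv2.connectedComponentsWithStats(m.astype(np.uint8))
    for i in range(1,k):
        if st[i,4]>40: print(n,'foot',rect(C[l==i]),st[i,4])
    f=np.array([566.5,71.3]);c,s=np.cos(.0314),np.sin(.0314)
    Q=C[...,:2]-f; Q=np.stack([Q[...,0]*c+Q[...,1]*s,-Q[...,0]*s+Q[...,1]*c],-1)
    m=(abs(Q[...,0])<80)&(Q[...,1]<-2)&(Q[...,1]>-62)&(C[...,2]>112)&(C[...,2]<123.5)
    hs=cv2.cvtColor(p,cv2.COLOR_RGB2HSV); m&=(hs[...,0]>60)&(hs[...,0]<95)&(hs[...,1]>55)
    k,l,st,ce=cv2.connectedComponentsWithStats(m.astype(np.uint8))
    for i in range(1,k):
        if st[i,4]>40: print(n,'onbed(own)',rect(Q[l==i]),st[i,4])
    m=(abs(Q[...,0])<80)&(Q[...,1]<0)&(Q[...,1]>-62)&(C[...,2]>176)&(C[...,2]<190)
    print(n,'pintops',[np.round(np.r_[Q[l2==i].mean(0),C[l2==i][:,2].max()],1) for k2,l2 in [cv2.connectedComponents(m.astype(np.uint8))] for i in range(1,k2)])
print(get_state()['tool_pos'])
E
python3 pk.py 5
```

```text
top foot (array([459.6, 301.4]), array([39.4, 41. ]), 48.3) 245
top foot (array([433.5, 394.6]), array([30.9, 13. ]), 73.8) 61
top pintops [array([ 43.8, -24.6, 185.2])]
scene foot (array([460.3, 300.7]), array([42.3, 40.3]), 47.1) 149
scene foot (array([446.7, 386.7]), array([39.8, 43.3]), 73.8) 155
scene onbed(own) (array([ 52. , -24.9]), array([30.5, 35.5]), 2.3) 60
scene pintops [array([ 46.8, -26.3, 185.9])]
[461.82670151 297.97256528 231.22226255]
```

View pics/scene5.png

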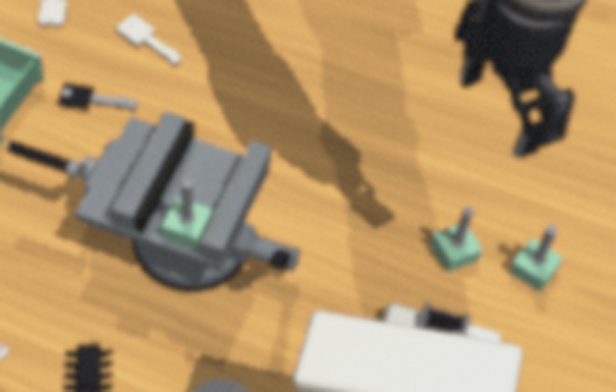

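View pics/top5.png

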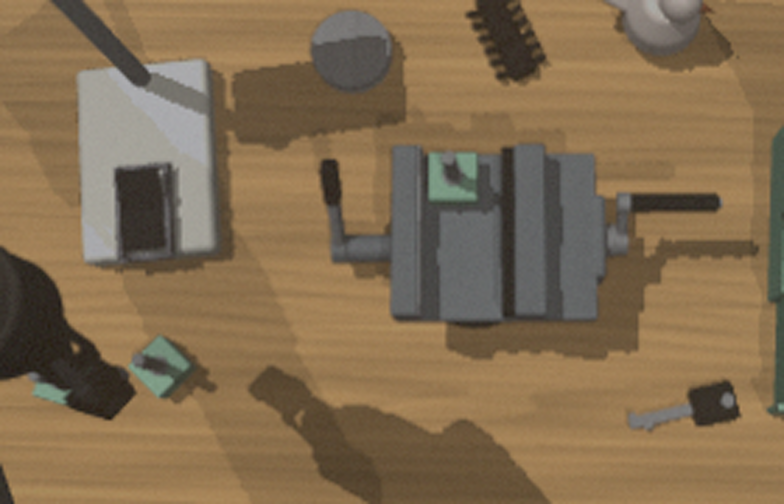

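Call:
jog_arm --increments '[{"x":-0.3,"y":-0.1,"z":5,"spin":0,"grip":0},{"x":-0.3,"y":-0.1,"z":10,"spin":0,"grip":0},{"x":-0.3,"y":-0.1,"z":15,"spin":0,"grip":0},{"x":-0.3,"y":-0.1,"z":18,"spin":0,"grip":0},{"x":-0.3,"y":-0.1,"z":18.9,"spin":0,"grip":0},{"x":-0.3,"y":-0.1,"z":18.9,"spin":0,"grip":0},{"x":-0.3,"y":-0.1,"z":18.9,"spin":0,"grip":0}]'

```text
t: 11.0
tool_pos: [460.9, 302.3, 43.8]
tcp_rot: [0.937, -0.35, 0.001, -0.001]
contact_force: [-0.4, 0.6, 0.7]
gripper_width: 0.997
```

Call:
jog_arm --increments '[{"x":0,"y":0,"z":0,"spin":0,"grip":1},{"x":0,"y":0,"z":0,"spin":0,"grip":1},{"x":0,"y":0,"z":0,"spin":0,"grip":1},{"x":0,"y":0,"z":0,"spin":0,"grip":1},{"x":0,"y":0,"z":0,"spin":0,"grip":1},{"x":0,"y":0,"z":0,"spin":0,"grip":1},{"x":0,"y":0,"z":0,"spin":0,"grip":1}]'

```text
t: 11.7
tool_pos: [459.2, 302.5, 42.6]
tcp_rot: [0.937, -0.349, 0.0, -0.0]
contact_force: [-1.3, -1.1, 5.0]
gripper_width: 0.122
```

Call:
jog_arm --increments '[{"x":0,"y":0,"z":-5,"spin":0,"grip":1},{"x":0,"y":0,"z":-10,"spin":0,"grip":1},{"x":0,"y":0,"z":-15,"spin":0,"grip":1},{"x":2,"y":1,"z":-16,"spin":-8,"grip":1},{"x":6,"y":3,"z":-16,"spin":-16,"grip":1},{"x":10,"y":5,"z":-16,"spin":-24,"grip":1},{"x":14,"y":7,"z":-16,"spin":-32,"grip":1},{"x":18,"y":9,"z":-16,"spin":-40,"grip":1},{"x":22,"y":11,"z":-16,"spin":-43.5,"grip":1},{"x":24.9,"y":12.4,"z":-16,"spin":-43.5,"grip":1},{"x":24.9,"y":12.4,"z":-16,"spin":-43.5,"grip":1},{"x":24.9,"y":12.4,"z":-16,"spin":-43.5,"grip":1}]'

```text
t: 12.9
tool_pos: [566.2, 44.9, 201.7]
tcp_rot: [1.0, 0.022, -0.001, 0.0]
contact_force: [0.4, -0.0, -1.5]
gripper_width: 0.126
```

```bash
python3 pk.py 6;  python3 -c "
from h import *
print(get_state())"
```

```text
top foot (array([445.4, 388.3]), array([40.4, 40.6]), 76.7) 242
top pintops []
scene foot (array([445.9, 386.3]), array([42.5, 42.5]), 80.2) 159
scene onbed(own) (array([ 55.3, -21.8]), array([30.6, 44.4]), 28.0) 67
scene pintops [array([  7.1, -22.4, 189.9]), array([ 46.7, -27.1, 184.2])]
[565.89646389  47.12914412 201.8288538 ]
{'t': 13.0, 'joint_positions': array([-0.27247248,  0.33242808,  0.0994491 ,  1.85204911, -0.0404427 ,
        0.96001335, -1.67770075]), 'qd': array([-0.01427638, -0.00334225, -0.0039051 ,  0.00085749,  0.00351069,
        0.00017815,  0.00205557]), 'joint_torque': array([ 1.12401087e+00, -4.84752166e+01,  2.63333984e+00, -2.63094574e+01,
        8.41746619e-02, -3.83691249e-04, -7.95474589e-04]), 'tool_pos': array([565.89646389,  47.12914412, 201.8288538 ]), 'tcp_rot': array([ 9.99708271e-01,  2.41453685e-02, -5.43564265e-04, -2.80467953e-04]), 'contact_force': array([ 0.6533641 ,  0.09953371, -2.48820225]), 'torque': array([-0.04920562,  0.04191509,  0.06438048]), 'gripper_width': 0.11914839292643864}
```

View pics/scene6.png

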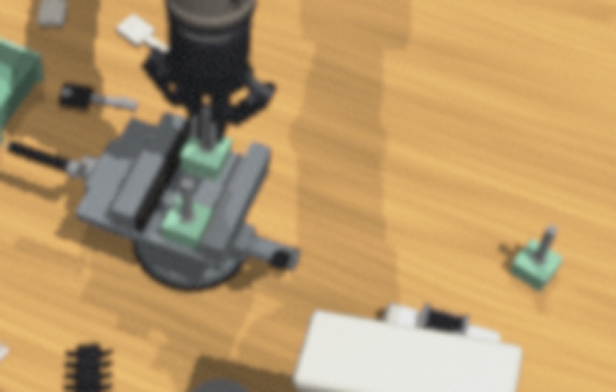

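Call:
jog_arm --increments '[{"x":0,"y":0.1,"z":3,"spin":0,"grip":1},{"x":0,"y":0.1,"z":5,"spin":0,"grip":1},{"x":0,"y":0.1,"z":5.8,"spin":0,"grip":1},{"x":0,"y":0.1,"z":6.2,"spin":0,"grip":1},{"x":0,"y":0.1,"z":6.4,"spin":0,"grip":1},{"x":0,"y":0.1,"z":6.5,"spin":0,"grip":1},{"x":0,"y":0.1,"z":6.5,"spin":0,"grip":1}]'

```text
t: 13.7
tool_pos: [567.1, 44.9, 138.0]
tcp_rot: [1.0, 0.023, 0.001, -0.0]
contact_force: [-0.1, -0.5, -1.6]
gripper_width: 0.124
```

Call:
jog_arm --increments '[{"x":0,"y":0,"z":0.1,"spin":0,"grip":1},{"x":0,"y":0,"z":0.15,"spin":0,"grip":1},{"x":0,"y":0,"z":0.15,"spin":0,"grip":0.7},{"x":0,"y":0,"z":0.1,"spin":0,"grip":0.5},{"x":0,"y":0,"z":0,"spin":0,"grip":0.4},{"x":0,"y":0,"z":0,"spin":0,"grip":0.4},{"x":0,"y":0,"z":-4,"spin":0,"grip":0.4},{"x":0,"y":0,"z":-9,"spin":0,"grip":0.2},{"x":0,"y":0,"z":-9.5,"spin":0,"grip":0}]'

```text
t: 14.6
tool_pos: [570.1, 45.0, 238.4]
tcp_rot: [1.0, 0.023, 0.005, -0.001]
contact_force: [0.9, 1.0, 0.5]
gripper_width: 0.914
```

Call:
jog_arm --increments '[{"x":-10.5,"y":-34.7,"z":0,"spin":16,"grip":0},{"x":-10.5,"y":-34.7,"z":0,"spin":16,"grip":0},{"x":-10.5,"y":-34.7,"z":0,"spin":16,"grip":0},{"x":-10.5,"y":-34.7,"z":0,"spin":16,"grip":0},{"x":-10.5,"y":-34.7,"z":0,"spin":16,"grip":0},{"x":-10.5,"y":-34.7,"z":0,"spin":16,"grip":0},{"x":-10.5,"y":-34.7,"z":0,"spin":16,"grip":0},{"x":-10.5,"y":-34.7,"z":0,"spin":16,"grip":0},{"x":-10.5,"y":-34.7,"z":0,"spin":16,"grip":0},{"x":-10.5,"y":-34.7,"z":0,"spin":16,"grip":0},{"x":-10.5,"y":-34.7,"z":0,"spin":16,"grip":0}]'

```text
t: 15.7
tool_pos: [446.6, 384.6, 232.1]
tcp_rot: [0.993, -0.117, 0.0, 0.001]
contact_force: [0.1, -0.2, -0.7]
gripper_width: 1.003
```

```bash
python3 pk.py 7;  python3 -c "
from h import *
s=get_state();print(s['tool_pos'],s['tcp_rot'])"
```

```text
top foot (array([445.4, 388.2]), array([42.1, 40.5]), 76.8) 246
top pintops [array([ 44. , -25.1, 184.6]), array([ -1., -25., 184.])]
scene foot (array([445.9, 386.5]), array([40.7, 44.9]), 76.4) 153
scene onbed(own) (array([ 14.3, -19.5]), array([23.9, 60.8]), 90.0) 62
scene onbed(own) (array([ 57. , -25.9]), array([37.2, 19.6]), 85.8) 59
scene pintops [array([  1.6, -26.8, 185.1]), array([ 47.3, -26.6, 187.3])]
[446.54746869 384.78087477 232.30923468]
[446.54746869 384.78087477 232.30923468] [ 9.93080713e-01 -1.17433361e-01  2.07686153e-04  2.46092355e-04]
```

View pics/top7.png

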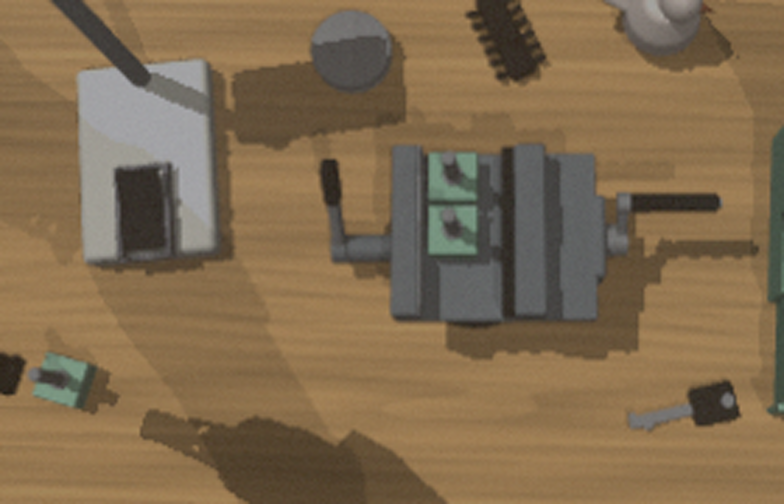

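View pics/scene7.png

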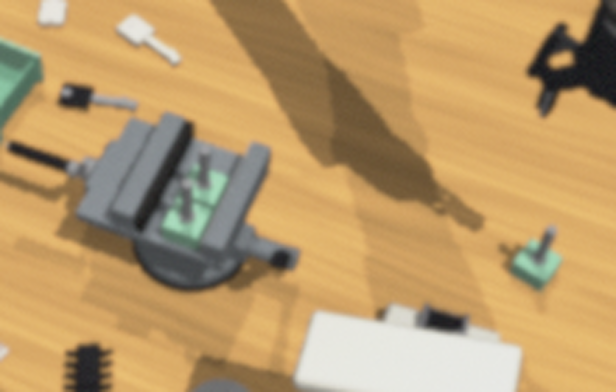

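Call:
jog_arm --increments '[{"x":-0.1,"y":-0.2,"z":5,"spin":0,"grip":0},{"x":-0.1,"y":-0.2,"z":10,"spin":0,"grip":0},{"x":-0.1,"y":-0.2,"z":15,"spin":0,"grip":0},{"x":-0.1,"y":-0.2,"z":18,"spin":0,"grip":0},{"x":-0.1,"y":-0.2,"z":19,"spin":0,"grip":0},{"x":-0.1,"y":-0.2,"z":19,"spin":0,"grip":0},{"x":-0.1,"y":-0.2,"z":19,"spin":0,"grip":0}]'

```text
t: 16.5
tool_pos: [446.3, 389.2, 44.0]
tcp_rot: [0.993, -0.116, 0.001, -0.001]
contact_force: [-0.7, 0.1, 0.1]
gripper_width: 0.995
```

Call:
jog_arm --increments '[{"x":0,"y":0,"z":0,"spin":0,"grip":1},{"x":0,"y":0,"z":0,"spin":0,"grip":1},{"x":0,"y":0,"z":0,"spin":0,"grip":1},{"x":0,"y":0,"z":0,"spin":0,"grip":1},{"x":0,"y":0,"z":0,"spin":0,"grip":1},{"x":0,"y":0,"z":0,"spin":0,"grip":1},{"x":0,"y":0,"z":0,"spin":0,"grip":1}]'

```text
t: 17.2
tool_pos: [445.0, 388.6, 42.4]
tcp_rot: [0.993, -0.116, -0.0, 0.0]
contact_force: [-0.9, 0.3, 1.3]
gripper_width: 0.121
```

Call:
jog_arm --increments '[{"x":0,"y":0,"z":-5,"spin":0,"grip":1},{"x":0,"y":0,"z":-10,"spin":0,"grip":1},{"x":0,"y":0,"z":-15,"spin":0,"grip":1},{"x":1,"y":3,"z":-16,"spin":-5,"grip":1},{"x":3,"y":7,"z":-16,"spin":-10,"grip":1},{"x":5,"y":11,"z":-16,"spin":-15.4,"grip":1},{"x":7,"y":15,"z":-16,"spin":-15.4,"grip":1},{"x":9,"y":19,"z":-16,"spin":-15.4,"grip":1},{"x":11,"y":23,"z":-16,"spin":-15.4,"grip":1},{"x":13.5,"y":27.5,"z":-16,"spin":-15.4,"grip":1},{"x":15.3,"y":31.6,"z":-16,"spin":-15.4,"grip":1},{"x":15.3,"y":31.6,"z":-16,"spin":-15.4,"grip":1}]'

```text
t: 18.4
tool_pos: [521.6, 37.7, 202.2]
tcp_rot: [1.0, 0.013, 0.0, 0.002]
contact_force: [0.5, 0.4, -0.9]
gripper_width: 0.121
```

```bash
python3 pk.py 8;  python3 -c "
from h import *
s=get_state();print(s['tool_pos'],s['tcp_rot'])"
```

```text
top pintops []
scene onbed(own) (array([ 24.5, -27. ]), array([38.7, 82.6]), 89.6) 134
scene pintops [array([-37.7, -25.7, 190. ]), array([  2.4, -27. , 185.6]), array([ 46.4, -26.7, 186.2])]
[520.888148    44.63411081 202.04889281]
[520.888148    44.63411081 202.04889281] [ 9.99863978e-01  1.64910705e-02 -2.59182143e-04  5.05046924e-05]
```

View pics/scene8.png

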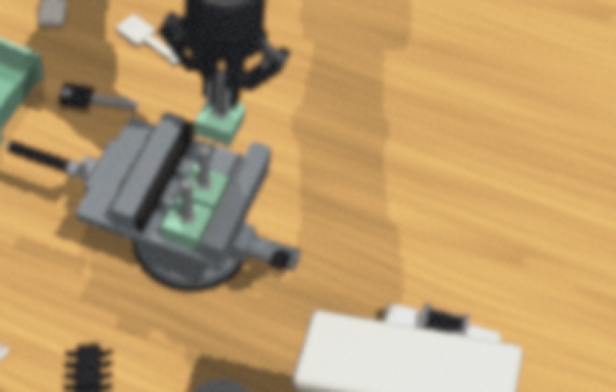

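Call:
jog_arm --increments '[{"x":0,"y":0,"z":3,"spin":0,"grip":1},{"x":0,"y":0,"z":5,"spin":0,"grip":1},{"x":0,"y":0,"z":5.8,"spin":0,"grip":1},{"x":0,"y":0,"z":6.2,"spin":0,"grip":1},{"x":0,"y":0,"z":6.4,"spin":0,"grip":1},{"x":0,"y":0,"z":6.5,"spin":0,"grip":1},{"x":0,"y":0,"z":6.5,"spin":0,"grip":1}]'

```text
t: 19.2
tool_pos: [521.5, 46.1, 137.9]
tcp_rot: [1.0, 0.018, 0.001, -0.0]
contact_force: [-0.2, 0.3, -1.5]
gripper_width: 0.122
```

Call:
jog_arm --increments '[{"x":0,"y":0,"z":0.1,"spin":0,"grip":1},{"x":0,"y":0,"z":0.15,"spin":0,"grip":1},{"x":0,"y":0,"z":0.15,"spin":0,"grip":0.7},{"x":0,"y":0,"z":0.1,"spin":0,"grip":0.5},{"x":0,"y":0,"z":0,"spin":0,"grip":0.4},{"x":0,"y":0,"z":0,"spin":0,"grip":0.4},{"x":0,"y":0,"z":-4,"spin":0,"grip":0.4},{"x":0,"y":0,"z":-9,"spin":0,"grip":0.2},{"x":0,"y":0,"z":-9.5,"spin":0,"grip":0}]'

```text
t: 20.1
tool_pos: [524.5, 46.3, 238.1]
tcp_rot: [1.0, 0.018, 0.005, -0.001]
contact_force: [1.0, -0.3, 0.2]
gripper_width: 0.913
```

Call:
jog_arm --increments '[{"x":2,"y":2,"z":-1,"spin":-8.5,"grip":0},{"x":3,"y":5,"z":-1,"spin":-17,"grip":0},{"x":4,"y":9,"z":-1,"spin":-25.5,"grip":0},{"x":5,"y":13,"z":-1,"spin":-34,"grip":0},{"x":6,"y":17,"z":0,"spin":-42.5,"grip":0},{"x":7.2,"y":19.7,"z":0,"spin":-51,"grip":0},{"x":7.2,"y":19.7,"z":0,"spin":-59,"grip":0},{"x":7.2,"y":19.7,"z":0,"spin":-67,"grip":0},{"x":7.2,"y":19.7,"z":0,"spin":-75,"grip":0},{"x":7.2,"y":19.7,"z":0,"spin":-83,"grip":0},{"x":7.2,"y":19.7,"z":0,"spin":-90,"grip":0},{"x":7.2,"y":19.7,"z":0,"spin":-90,"grip":0}]'

```text
t: 21.3
tool_pos: [599.9, -148.5, 231.9]
tcp_rot: [0.694, 0.72, -0.0, -0.0]
contact_force: [0.2, -0.4, -1.1]
gripper_width: 1.002
```

```bash
python3 pk.py 9;  python3 -c "
from h import *
s=get_state();print(s['tool_pos'],s['tcp_rot'],s['joint_positions'])"
```

```text
top pintops [array([ 44.1, -25.1, 183.9]), array([ -1. , -25. , 185.2]), array([-46. , -22.6, 183.5])]
scene onbed(own) (array([-13.1, -18.7]), array([24.3, 90.9]), 88.7) 94
scene onbed(own) (array([ 51.8, -26.9]), array([38.2, 29.1]), 89.1) 68
scene pintops [array([-43. , -24.1, 185.9]), array([  2.2, -26.8, 185.8]), array([ 45.8, -26.8, 183.7])]
[ 600.00771704 -148.50562282  232.0221236 ]
[ 600.00771704 -148.50562282  232.0221236 ] [ 6.95468339e-01  7.18556726e-01 -2.28232024e-05 -1.40852984e-04] [ 0.20631852  0.3858239  -0.08465569  1.69247138  0.0362299   1.06507804
  0.14294785]
```

View pics/scene9.png

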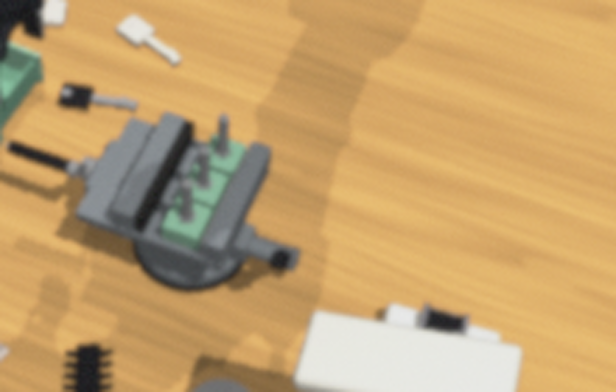

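View pics/top9.png

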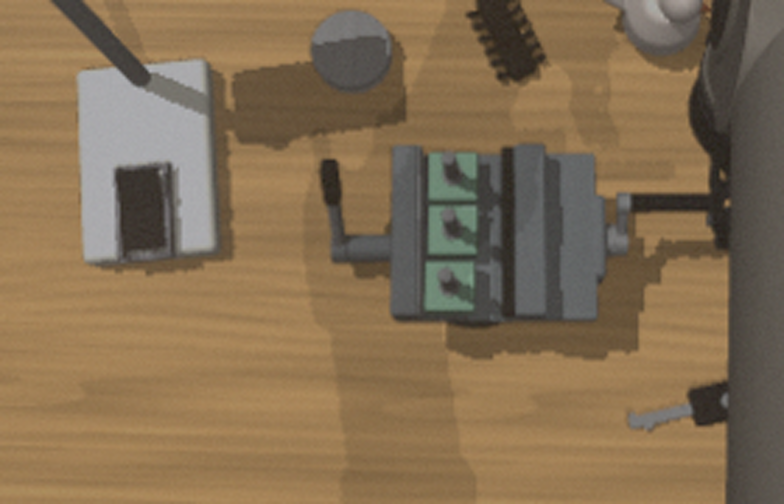

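Call:
jog_arm --increments '[{"x":0,"y":0,"z":5,"spin":0,"grip":0},{"x":0,"y":0,"z":9,"spin":0,"grip":0},{"x":0,"y":0,"z":12,"spin":0,"grip":0},{"x":0,"y":0,"z":13.5,"spin":0,"grip":0},{"x":0,"y":0,"z":14.3,"spin":0,"grip":0},{"x":0,"y":0,"z":14.3,"spin":0,"grip":0},{"x":0,"y":0,"z":14.3,"spin":0,"grip":0}]'

```text
t: 22.1
tool_pos: [601.3, -148.6, 90.8]
tcp_rot: [0.694, 0.72, 0.001, 0.001]
contact_force: [0.8, 0.2, 0.5]
gripper_width: 0.997
```

```bash
python3 - <<'E'
from h import *
p,d=capture('scene'); crop('scene',p,220,140,420,280,4,'s10'); print(get_state()['tool_pos'],get_state()['contact_force'])
E
```

```text
[ 601.38511864 -148.62010792   90.97800709] [ 0.12702627 -0.83093861 -0.31687267]
```

View pics/s10.png

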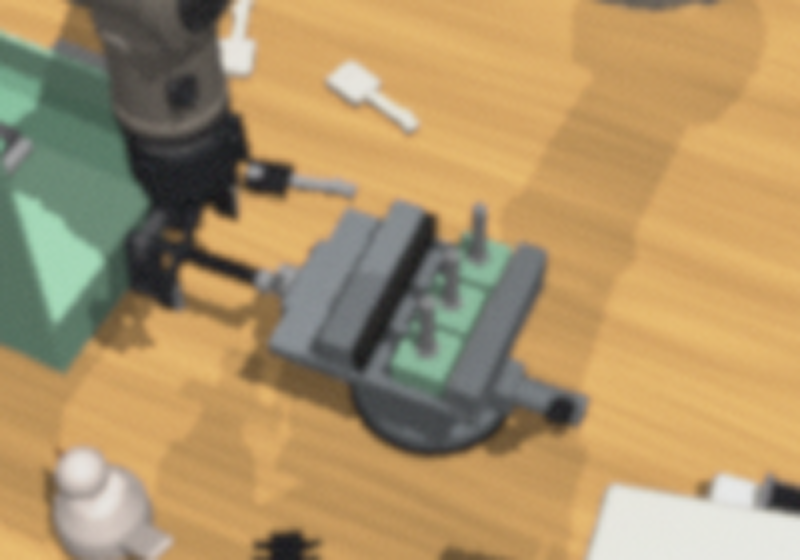

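Call:
jog_arm --increments '[{"x":0,"y":0,"z":0,"spin":0,"grip":1},{"x":0,"y":0,"z":0,"spin":0,"grip":1},{"x":0,"y":0,"z":0,"spin":0,"grip":1},{"x":0,"y":0,"z":0,"spin":0,"grip":1},{"x":0,"y":0,"z":0,"spin":0,"grip":1},{"x":0,"y":0,"z":0,"spin":0,"grip":1},{"x":0,"y":0,"z":0,"spin":0,"grip":1},{"x":0,"y":0,"z":0,"spin":0,"grip":1}]'

```text
t: 22.95
tool_pos: [600.2, -148.4, 89.4]
tcp_rot: [0.694, 0.72, 0.0, 0.0]
contact_force: [-0.1, -0.8, 0.7]
gripper_width: 0.167
```

```bash
python3 - <<'E'
from h import *
print(get_state())
E
```

```text
{'t': 22.95, 'joint_positions': array([ 0.2028825 ,  0.54659135, -0.08210422,  1.80630211,  0.06001806,
        0.79091059,  0.12654823]), 'qd': array([ 0.00039522,  0.00061708,  0.0005584 , -0.00065155,  0.00177905,
       -0.00030425, -0.00040165]), 'joint_torque': array([-9.24405665e-02, -5.76367807e+01,  6.49920059e-02, -2.20801663e+01,
        2.22440693e-02, -1.74870284e-02,  3.58073227e-02]), 'tool_pos': array([ 600.20552506, -148.44213388,   89.3677587 ]), 'tcp_rot': array([6.94238980e-01, 7.19744559e-01, 4.77641305e-05, 8.07433269e-05]), 'contact_force': array([-0.11553971, -0.76529339,  0.67209814]), 'torque': array([ 0.00323603,  0.00512936, -0.0047905 ]), 'gripper_width': 0.16711138723211247}
```

```bash
python3 - <<'E'
import numpy as np
q0=.718
for c in range(4):
    qs=[q0+.4*(i+1) for i in range(12)]
    print(f"call from q={q0:.3f}")
    print([(round(4*(np.sin(q)-np.sin(q0)),1),round(-4*(np.cos(q)-np.cos(q0)),1)) for q in qs]); q0=qs[-1]
E
```

```text
call from q=0.718
[(np.float64(1.0), np.float64(1.3)), (np.float64(1.4), np.float64(2.8)), (np.float64(1.1), np.float64(4.4)), (np.float64(0.3), np.float64(5.7)), (np.float64(-1.0), np.float64(6.7)), (np.float64(-2.5), np.float64(7.0)), (np.float64(-4.1), np.float64(6.7)), (np.float64(-5.4), np.float64(5.9)), (np.float64(-6.3), np.float64(4.5)), (np.float64(-6.6), np.float64(3.0)), (np.float64(-6.3), np.float64(1.4)), (np.float64(-5.4), np.float64(0.1))]
call from q=5.518
[(np.float64(1.3), np.float64(-0.9)), (np.float64(2.9), np.float64(-1.1)), (np.float64(4.5), np.float64(-0.7)), (np.float64(5.7), np.float64(0.2)), (np.float64(6.5), np.float64(1.6)), (np.float64(6.8), np.float64(3.1)), (np.float64(6.3), np.float64(4.7)), (np.float64(5.4), np.float64(5.9)), (np.float64(4.0), np.float64(6.7)), (np.float64(2.4), np.float64(6.9)), (np.float64(0.9), np.float64(6.4)), (np.float64(-0.3), np.float64(5.4))]
call from q=10.318
[(np.float64(-0.7), np.float64(-1.4)), (np.float64(-0.9), np.float64(-3.0)), (np.float64(-0.4), np.float64(-4.5)), (np.float64(0.7), np.float64(-5.7)), (np.float64(2.1), np.float64(-6.4)), (np.float64(3.7), np.float64(-6.5)), (np.float64(5.2), np.float64(-5.9)), (np.float64(6.4), np.float64(-4.8)), (np.float64(7.0), np.float64(-3.4)), (np.float64(7.1), np.float64(-1.8)), (np.float64(6.5), np.float64(-0.3)), (np.float64(5.3), np.float64(0.8))]
call from q=15.118
[(np.float64(-1.5), np.float64(0.6)), (np.float64(-3.1), np.float64(0.6)), (np.float64(-4.5), np.float64(-0.0)), (np.float64(-5.6), np.float64(-1.2)), (np.float64(-6.2), np.float64(-2.7)), (np.float64(-6.1), np.float64(-4.3)), (np.float64(-5.4), np.float64(-5.7)), (np.float64(-4.3), np.float64(-6.8)), (np.float64(-2.8), np.float64(-7.3)), (np.float64(-1.2), np.float64(-7.2)), (np.float64(0.3), np.float64(-6.5)), (np.float64(1.3), np.float64(-5.2))]
```

Call:
jog_arm --increments '[{"x":0,"y":1.0,"z":1.3,"spin":0,"grip":1},{"x":0,"y":1.4,"z":2.8,"spin":0,"grip":1},{"x":0,"y":1.1,"z":4.4,"spin":0,"grip":1},{"x":0,"y":0.3,"z":5.7,"spin":0,"grip":1},{"x":0,"y":-1.0,"z":6.7,"spin":0,"grip":1},{"x":0,"y":-1.0,"z":6.7,"spin":0,"grip":1}]'

```text
t: 23.55
tool_pos: [586.8, -148.6, 20.8]
tcp_rot: [0.694, 0.72, -0.002, -0.002]
contact_force: [-3.9, 1.4, 7.6]
gripper_width: 0.162
```

```bash
python3 - <<'E'
from h import *
s=get_state();print(s['tool_pos'],s['tcp_rot'],s['contact_force'],s['torque'],s['gripper_width'])
p,d=capture('scene'); crop('scene',p,220,140,420,280,4,'s11')
E
```

```text
[ 586.84314557 -148.6447929    20.82229945] [ 0.69435921  0.71962333 -0.00167232 -0.00218038] [-3.89149673  1.44916975  7.64499663] [0.327315   0.81069558 0.03263205] 0.1620811993425257
```

View pics/s11.png

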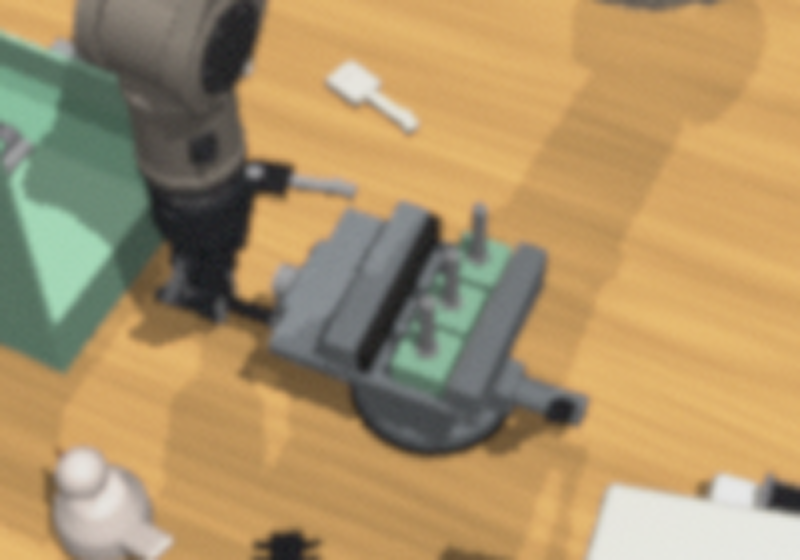

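```bash
python3 - <<'E'
import numpy as np
q0=2.718
for c in range(3):
    qs=[q0+.4*(i+1) for i in range(12)]
    print(f"call from q={q0:.3f}")
    print([(float(round(4*(np.sin(q)-np.sin(q0)),1)),float(round(-4*(np.cos(q)-np.cos(q0)),1))) for q in qs]); q0=qs[-1]
E
```

```text
call from q=2.718
[(-1.5, 0.4), (-3.1, 0.1), (-4.4, -0.8), (-5.3, -2.1), (-5.6, -3.7), (-5.3, -5.2), (-4.4, -6.5), (-3.1, -7.4), (-1.5, -7.6), (0.0, -7.3), (1.3, -6.3), (2.1, -5.0)]
call from q=7.518
[(0.2, 1.6), (-0.2, 3.1), (-1.2, 4.4), (-2.6, 5.1), (-4.1, 5.3), (-5.7, 4.8), (-6.9, 3.8), (-7.6, 2.4), (-7.7, 0.8), (-7.2, -0.7), (-6.2, -1.9), (-4.8, -2.6)]
call from q=12.318
[(1.6, -0.1), (3.1, 0.5), (4.2, 1.6), (4.9, 3.0), (4.9, 4.6), (4.3, 6.1), (3.2, 7.2), (1.7, 7.8), (0.1, 7.8), (-1.3, 7.2), (-2.4, 6.0), (-3.0, 4.5)]
```

Call:
jog_arm --increments '[{"x":0,"y":-1.5,"z":0.4,"spin":0,"grip":1},{"x":0,"y":-3.1,"z":0.1,"spin":0,"grip":1},{"x":0,"y":-4.4,"z":-0.8,"spin":0,"grip":1},{"x":0,"y":-5.3,"z":-2.1,"spin":0,"grip":1},{"x":0,"y":-5.6,"z":-3.7,"spin":0,"grip":1},{"x":0,"y":-5.3,"z":-5.2,"spin":0,"grip":1},{"x":0,"y":-4.4,"z":-6.5,"spin":0,"grip":1},{"x":0,"y":-3.1,"z":-7.4,"spin":0,"grip":1},{"x":0,"y":-1.5,"z":-7.6,"spin":0,"grip":1},{"x":0,"y":0.0,"z":-7.3,"spin":0,"grip":1},{"x":0,"y":1.3,"z":-6.3,"spin":0,"grip":1},{"x":0,"y":2.1,"z":-5.0,"spin":0,"grip":1}]'

```text
t: 24.8
tool_pos: [611.8, -148.0, 72.7]
tcp_rot: [0.694, 0.72, 0.0, 0.0]
contact_force: [-2.4, 0.2, 0.0]
gripper_width: 0.163
```

```bash
python3 - <<'E'
from h import *
s=get_state();print(s['tool_pos'],s['tcp_rot'],s['contact_force'],s['torque'],s['gripper_width'])
p,d=capture('scene'); crop('scene',p,220,140,420,280,4,'s12')
C=cloud('scene',d)
f=np.array([566.5,71.3]);c,s=np.cos(.0314),np.sin(.0314)
Q=C[...,:2]-f; Q=np.stack([Q[...,0]*c+Q[...,1]*s,-Q[...,0]*s+Q[...,1]*c],-1)
m=(C[...,2]>124)&(C[...,2]<133)&(abs(Q[...,0])<72)&(Q[...,1]>-120)&(Q[...,1]<-20)
print(rect(Q[m]))
E
```

```text
[ 611.75674328 -148.00326139   72.66365315] [6.94154905e-01 7.19825632e-01 2.96286962e-05 1.63083221e-04] [-2.39753427  0.24713017  0.01565354] [0.05250293 0.67714321 0.05893817] 0.16326679443090333
(array([  0.8, -55.9]), array([141.9,  71.1]), 0.1)
```

View pics/s12.png

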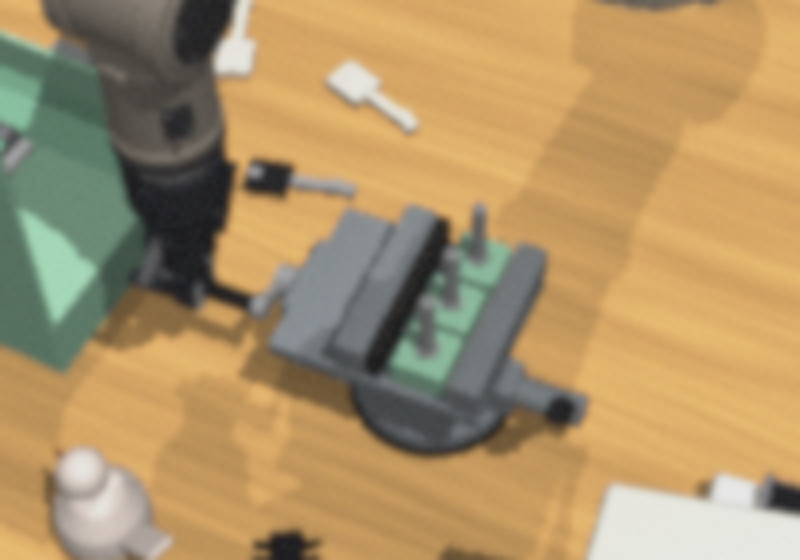

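Call:
jog_arm --increments '[{"x":0,"y":0.2,"z":1.6,"spin":0,"grip":1},{"x":0,"y":-0.2,"z":3.1,"spin":0,"grip":1},{"x":0,"y":-1.2,"z":4.4,"spin":0,"grip":1},{"x":0,"y":-2.6,"z":5.1,"spin":0,"grip":1},{"x":0,"y":-4.1,"z":5.3,"spin":0,"grip":1},{"x":0,"y":-5.7,"z":4.8,"spin":0,"grip":1},{"x":0,"y":-6.9,"z":3.8,"spin":0,"grip":1},{"x":0,"y":-7.6,"z":2.4,"spin":0,"grip":1},{"x":0,"y":-7.7,"z":0.8,"spin":0,"grip":1},{"x":0,"y":-7.2,"z":-0.7,"spin":0,"grip":1},{"x":0,"y":-6.2,"z":-1.9,"spin":0,"grip":1},{"x":0,"y":-4.8,"z":-2.6,"spin":0,"grip":1}]'

```text
t: 26.05
tool_pos: [562.3, -149.4, 98.5]
tcp_rot: [0.694, 0.72, -0.0, -0.0]
contact_force: [3.7, 1.4, -11.2]
gripper_width: 0.163
```

```bash
cat > vz.py <<'E'
from h import *
import sys
s=get_state();print(s['tool_pos'],s['contact_force'],s['torque'],s['gripper_width'])
for n,r in(('scene',(220,140,420,280)),('top',(240,130,440,270))):
    p,dd=capture(n); crop(n,p,*r,4,n+sys.argv[1])
    C=cloud(n,dd)
    f=np.array([566.5,71.3]);c,s=np.cos(.0314),np.sin(.0314)
    Q=C[...,:2]-f; Q=np.stack([Q[...,0]*c+Q[...,1]*s,-Q[...,0]*s+Q[...,1]*c],-1)
    m=(C[...,2]>124)&(C[...,2]<133)&(abs(Q[...,0])<72)&(Q[...,1]>-110)&(Q[...,1]<-5)
    k,l,st,ce=cv2.connectedComponentsWithStats(m.astype(np.uint8))
    for i in range(1,k):
        if st[i,4]>150: print(n,'movjaw',rect(Q[l==i]),np.percentile(Q[l==i][:,1],[3,97]))
    m=(abs(Q[...,0])<80)&(Q[...,1]<0)&(Q[...,1]>-62)&(C[...,2]>174)&(C[...,2]<190)
    print(n,'pintops',[np.round(np.r_[Q[l2==i].mean(0),C[l2==i][:,2].max()],1) for k2,l2 in [cv2.connectedComponents(m.astype(np.uint8))] for i in range(1,k2)])
E
python3 vz.py 13
```

```text
[ 562.29223803 -149.39595922   98.46919322] [  3.67689874   1.36192215 -11.21609235] [ 0.24899475 -0.43297896 -0.07335616] 0.16325498259145999
scene movjaw (array([  0.8, -52.1]), array([ 62.8, 141. ]), 89.8) [-82.20508224 -34.10580561]
scene pintops [array([-42.8, -24. , 186.3]), array([  2. , -26.8, 185.4]), array([ 46.2, -26.5, 185.8])]
top movjaw (array([ -0.9, -64.4]), array([ 33.9, 137.5]), 90.0) [-80.79292542 -47.50590359]
top pintops [array([ 43.5, -25. , 184.8]), array([ -1.2, -25. , 185. ]), array([-46.5, -22.7, 184. ])]
```

View pics/scene13.png

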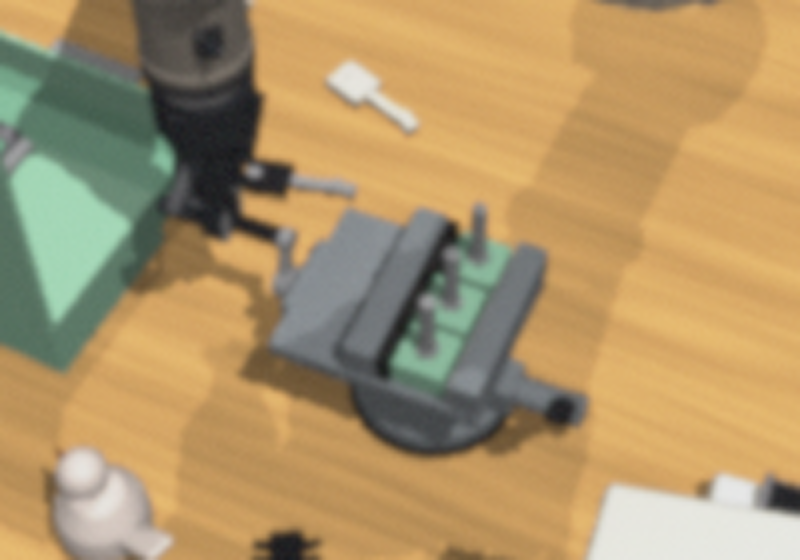

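Call:
jog_arm --increments '[{"x":0,"y":1.6,"z":-0.1,"spin":0,"grip":1},{"x":0,"y":3.1,"z":0.5,"spin":0,"grip":1},{"x":0,"y":4.2,"z":1.6,"spin":0,"grip":1},{"x":0,"y":4.9,"z":3.0,"spin":0,"grip":1},{"x":0,"y":4.9,"z":4.6,"spin":0,"grip":1},{"x":0,"y":4.3,"z":6.1,"spin":0,"grip":1},{"x":0,"y":3.2,"z":7.2,"spin":0,"grip":1},{"x":0,"y":1.7,"z":7.8,"spin":0,"grip":1},{"x":0,"y":0.1,"z":7.8,"spin":0,"grip":1},{"x":0,"y":-1.3,"z":7.2,"spin":0,"grip":1},{"x":0,"y":-2.4,"z":6.0,"spin":0,"grip":1},{"x":0,"y":-3.0,"z":4.5,"spin":0,"grip":1}]'

```text
t: 27.35
tool_pos: [533.8, -150.3, 53.0]
tcp_rot: [0.694, 0.72, 0.001, 0.001]
contact_force: [10.0, 3.1, -1.0]
gripper_width: 0.162
```

```bash
python3 vz.py 14;python3 - <<'E'
import numpy as np
q0=17.118
print([(round(q,2),float(round(4*(np.sin(q)-np.sin(q0)),1)),float(round(-4*(np.cos(q)-np.cos(q0)),1))) for q in (17.4,17.7,18,18.3,18.6,18.75,18.85)])
E
```

```text
[ 533.78178569 -150.32413891   53.01286938] [ 9.98921099  3.05350883 -1.02997382] [ 0.45353523 -2.28296349 -0.31411824] 0.16155900042470073
scene movjaw (array([ -0.1, -41.1]), array([143.1,  70.2]), 0.2) [-74.32995892 -14.63320244]
scene pintops [array([-43.3, -20.6, 186.6]), array([  2. , -21.2, 184.2]), array([ 46.7, -20.4, 187.4])]
top movjaw (array([ -0.5, -55.5]), array([ 33.3, 137.6]), 89.7) [-72.17293877 -40.76918962]
top pintops [array([ 43.5, -19.3, 184.5]), array([ -1.4, -19.3, 184.2]), array([-46.9, -19.4, 182.9])]
[(17.4, -0.0, -1.1), (17.7, 0.3, -2.3), (18, 0.9, -3.3), (18.3, 1.9, -4.1), (18.6, 3.0, -4.5), (18.75, 3.6, -4.6), (18.85, 4.0, -4.6)]
```

View pics/scene14.png

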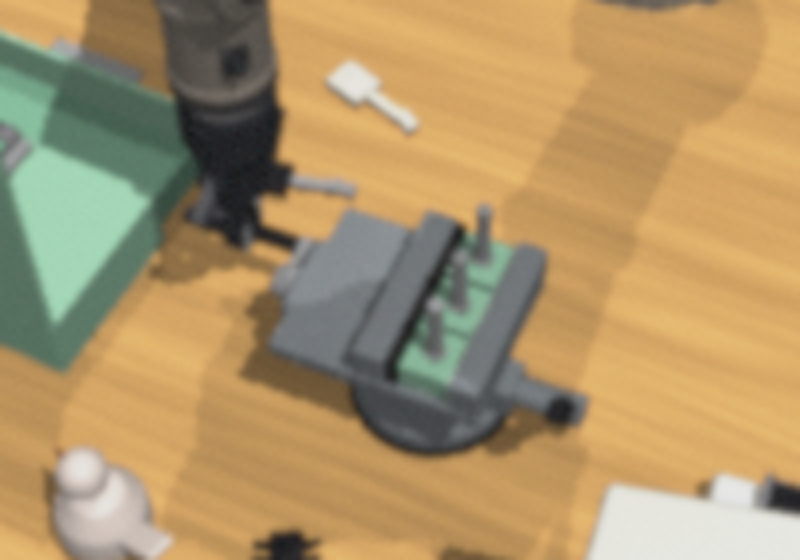

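Call:
jog_arm --increments '[{"x":0,"y":0.0,"z":-1.1,"spin":0,"grip":1},{"x":0,"y":0.3,"z":-2.3,"spin":0,"grip":1},{"x":0,"y":0.9,"z":-3.3,"spin":0,"grip":1},{"x":0,"y":1.9,"z":-4.1,"spin":0,"grip":1},{"x":0,"y":3.0,"z":-4.5,"spin":0,"grip":1},{"x":0,"y":3.6,"z":-4.6,"spin":0,"grip":1},{"x":0,"y":4.0,"z":-4.6,"spin":0,"grip":1},{"x":0,"y":4.0,"z":-4.6,"spin":0,"grip":1},{"x":0,"y":4.0,"z":-4.6,"spin":0,"grip":1}]'

```text
t: 28.35
tool_pos: [573.3, -149.3, 99.1]
tcp_rot: [0.694, 0.72, 0.0, 0.0]
contact_force: [-0.3, 0.5, 0.3]
gripper_width: 0.163
```

```bash
python3 vz.py 15
```

```text
[ 573.3404683  -149.31269868   99.13155967] [-0.29327806  0.45143785  0.3275336 ] [ 0.28903682 -0.07745822 -0.08466319] 0.16347859809323625
scene movjaw (array([  0.9, -42.7]), array([140.2,  62.1]), 0.6) [-71.72740801 -18.91870431]
scene pintops [array([-43.4, -20.6, 187.1]), array([  2.1, -20.9, 183.8]), array([ 47.3, -20.5, 185.6])]
top movjaw (array([ -0.5, -54.2]), array([ 31.3, 137.9]), 89.8) [-69.92665759 -40.75796535]
top pintops [array([ 43.6, -19.2, 183.6]), array([ -1.5, -19.2, 183.6]), array([-46.9, -19.5, 183.1])]
```

View pics/top15.png

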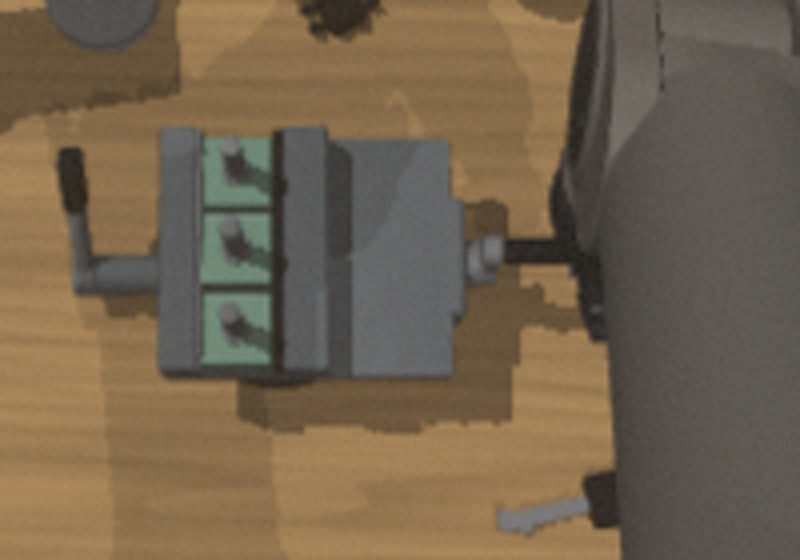

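Call:
jog_arm --increments '[{"x":0,"y":0,"z":0,"spin":0,"grip":0.5},{"x":0,"y":0,"z":0,"spin":0,"grip":0.5},{"x":0,"y":0,"z":0,"spin":0,"grip":0.3},{"x":0,"y":0,"z":0,"spin":0,"grip":0},{"x":0,"y":0,"z":0,"spin":0,"grip":0},{"x":0,"y":0,"z":-5,"spin":0,"grip":0},{"x":0,"y":0,"z":-10,"spin":0,"grip":0},{"x":0,"y":0,"z":-13,"spin":0,"grip":0},{"x":-5,"y":-5,"z":-13,"spin":0,"grip":0},{"x":-10,"y":-10,"z":-13,"spin":0,"grip":0},{"x":-13,"y":-13,"z":-13,"spin":0,"grip":0},{"x":-13,"y":-13,"z":-13,"spin":0,"grip":0}]'

```text
t: 29.65
tool_pos: [444.9, -286.8, 229.5]
tcp_rot: [0.695, 0.719, -0.001, 0.0]
contact_force: [0.6, -1.7, -0.7]
gripper_width: 1.0
```

```bash
python3 vz.py 16; python3 - <<'E'
from h import *
s=get_state();print(s['tool_pos'],s['tcp_rot'])
p=capture('top')[0];crop('top',p,340,110,580,340,2.6,'t16'); S,d=capture('scene'); crop('scene',S,140,130,340,240,4,'s16')
E
```

```text
[ 444.90945722 -286.78784266  229.49907709] [ 0.58879362 -1.72476121 -0.66258522] [-0.03794922 -0.03283317 -0.04143387] 0.9998271771542585
scene movjaw (array([  1., -55.]), array([ 38.9, 140.8]), 88.8) [-71.6358928  -40.92255224]
scene pintops [array([-44. , -21.2, 185.8]), array([  1.9, -20.9, 184.8]), array([ 46.6, -20.4, 186.5])]
top movjaw (array([ -1.5, -54.1]), array([ 31.7, 139. ]), 89.8) [-69.92504128 -40.77253173]
top pintops [array([ 43.6, -19.2, 184.2]), array([ -1.4, -19.4, 184.1]), array([-47. , -19.5, 185.9])]
[ 443.52238272 -288.78214104  229.46375061] [ 6.97385930e-01  7.16694631e-01 -1.29071852e-03  6.88476124e-05]
```

View pics/scene16.png

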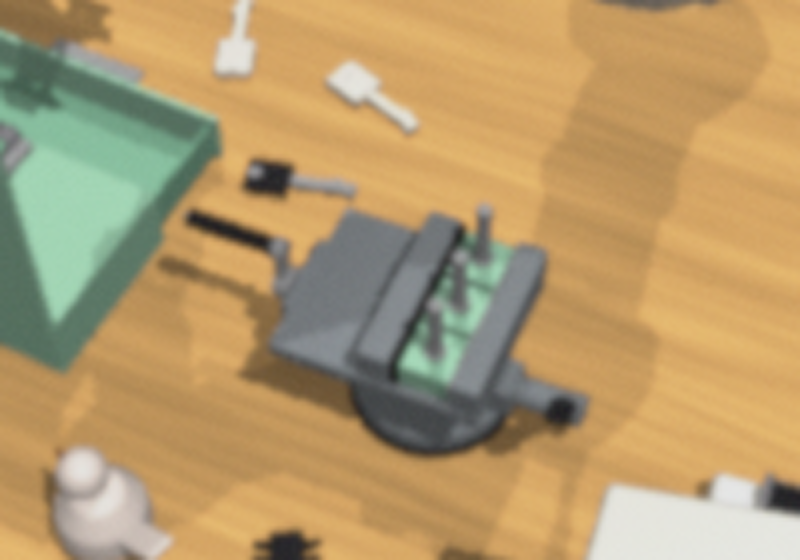

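View pics/s16.png

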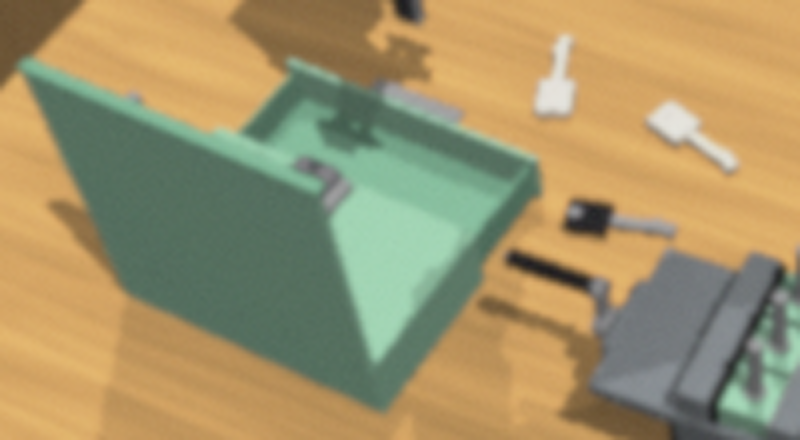

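View pics/t16.png

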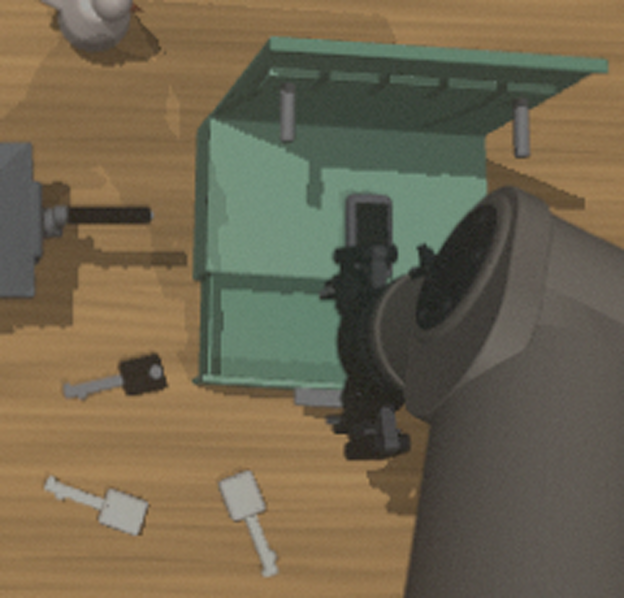

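```bash
python3 - <<'E'
from h import *
for n in('top','scene'):
    p,d=capture(n); C=cloud(n,d); hsv=cv2.cvtColor(p,cv2.COLOR_RGB2HSV)
    reg=(C[...,0]>400)&(C[...,0]<490)&(C[...,1]>-225)&(C[...,1]<-90)&(C[...,2]<25)
    m=(hsv[...,2]<75)&reg; k,l,st,ce=cv2.connectedComponentsWithStats(m.astype(np.uint8)); i=1+st[1:,4].argmax()
    v,u=np.where(l==i); W=onz(n,np.c_[u,v],9); print(n,'head',rect(W),len(W),np.nanmedian(C[l==i][:,2]),W.mean(0))
    m=(hsv[...,1]<60)&(hsv[...,2]>60)&reg; k,l,st,ce=cv2.connectedComponentsWithStats(m.astype(np.uint8))
    for i in range(1,k):
        if st[i,4]>15: v,u=np.where(l==i); W=onz(n,np.c_[u,v],6); print(n,'blade?',rect(W),st[i,4],W.mean(0))
P=cv2.imread('pics/top0.png'); S=cv2.imread('pics/scene0.png')
for n,I,d in(('top',P,np.load('pics/top0.npy')),('scene',S,np.load('pics/scene0.npy'))):
    C=cloud(n,d)
    hsv=cv2.cvtColor(I,cv2.COLOR_BGR2HSV)
    m=(C[...,0]>510)&(C[...,0]<640)&(C[...,1]>-430)&(C[...,1]<-310)&(C[...,2]>72)&(C[...,2]<90)
    if n=='top': m&=(hsv[...,1]<70)
    k,l,st,ce=cv2.connectedComponentsWithStats(m.astype(np.uint8))
    for i in range(1,k):
        if st[i,4]>30: v,u=np.where(l==i);print(n,'cover',rect(C[l==i]),rect(onz(n,np.c_[u,v],80)),st[i,4])
E
```

```text
top head (array([ 440.5, -181.5]), array([32.4, 39. ]), 15.2) 186 11.587383826681844 [ 439.95076913 -180.07538783    9.        ]
top blade? (array([ 444. , -194.3]), array([12.2, 12.5]), 1.4) 28 [ 443.61684357 -193.93607081    6.        ]
top blade? (array([ 428. , -136.8]), array([12.9, 57.2]), 12.6) 102 [ 428.52289652 -135.80030166    6.        ]
scene head (array([ 441. , -183.3]), array([26.4, 30.7]), 24.7) 48 13.260219530799986 [ 441.84765598 -180.30263901    9.        ]
scene blade? (array([ 438.5, -194.9]), array([17.5, 13.7]), 27.9) 18 [ 437.53130362 -196.22214797    6.        ]
scene blade? (array([ 426.6, -140.9]), array([12.7, 58.9]), 12.8) 47 [ 426.9804875  -140.74661633    6.        ]
top cover (array([ 567.1, -376.4]), array([42.6, 74.9]), 86.3) (array([ 566.2, -375.8]), array([40.5, 75.1]), 88.0) 554
scene cover (array([ 540.5, -378.4]), array([44.4, 22.4]), 74.7) (array([ 540.3, -375. ]), array([45.8, 21.9]), 67.3) 52
```

Call:
jog_arm --increments '[{"x":5,"y":0,"z":0,"spin":-8,"grip":0},{"x":10.7,"y":0,"z":0,"spin":-13.4,"grip":0},{"x":10.7,"y":0,"z":4,"spin":-13.4,"grip":0},{"x":10.7,"y":0,"z":9,"spin":-13.4,"grip":0},{"x":10.7,"y":0,"z":14,"spin":-13.4,"grip":0},{"x":10.7,"y":0,"z":18,"spin":-13.4,"grip":0},{"x":10.7,"y":0,"z":20,"spin":-13.4,"grip":0},{"x":10.7,"y":0,"z":20,"spin":-13.4,"grip":0},{"x":10.7,"y":0,"z":20,"spin":-13.4,"grip":0}]'

```text
t: 30.85
tool_pos: [445.0, -176.0, 29.6]
tcp_rot: [0.605, 0.796, 0.0, -0.0]
contact_force: [-0.3, -0.9, 0.1]
gripper_width: 1.003
```

```bash
python3 - <<'E'
from h import *
S,d=capture('scene'); crop('scene',S,240,150,360,240,5,'s17')
s=get_state();print(s['tool_pos'],s['tcp_rot'])
E
```

```text
[ 445.44460184 -176.4819902    30.25880133] [6.04918825e-01 7.96286677e-01 4.86504920e-04 7.12528245e-04]
```

View pics/s17.png

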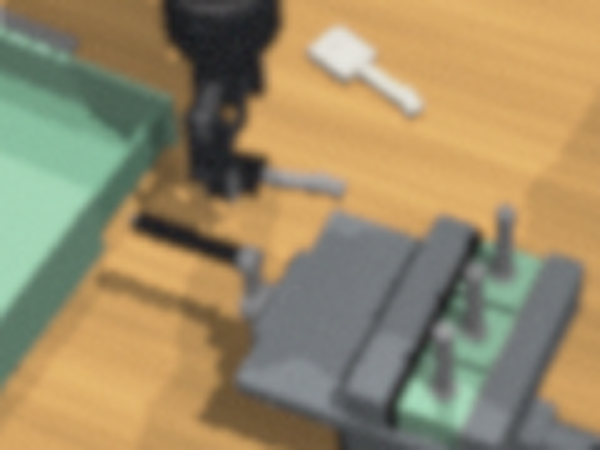

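Call:
jog_arm --increments '[{"x":-0.4,"y":-0.6,"z":0.8,"spin":0,"grip":0},{"x":-0.4,"y":-0.6,"z":1.6,"spin":0,"grip":0},{"x":-0.4,"y":-0.6,"z":2.4,"spin":0,"grip":0},{"x":-0.4,"y":-0.6,"z":2.6,"spin":0,"grip":0},{"x":-0.4,"y":-0.6,"z":2.6,"spin":0,"grip":0}]'

```text
t: 31.4
tool_pos: [439.1, -182.3, 2.9]
tcp_rot: [0.605, 0.796, -0.0, -0.0]
contact_force: [1.5, 0.1, 0.2]
gripper_width: 1.002
```

Call:
jog_arm --increments '[{"x":0,"y":0,"z":0,"spin":0,"grip":1},{"x":0,"y":0,"z":0,"spin":0,"grip":1},{"x":0,"y":0,"z":0,"spin":0,"grip":1},{"x":0,"y":0,"z":0,"spin":0,"grip":1},{"x":0,"y":0,"z":0,"spin":0,"grip":1},{"x":0,"y":0,"z":0,"spin":0,"grip":1}]'

```text
t: 32.0
tool_pos: [439.5, -182.6, 3.9]
tcp_rot: [0.606, 0.796, 0.0, 0.0]
contact_force: [-1.4, 0.4, 6.5]
gripper_width: 0.374
```

Call:
jog_arm --increments '[{"x":0,"y":0,"z":-4,"spin":0,"grip":1},{"x":0,"y":0,"z":-8,"spin":0,"grip":1},{"x":-3,"y":0,"z":-11,"spin":5,"grip":1},{"x":-7,"y":-0.2,"z":-11,"spin":10,"grip":1},{"x":-11,"y":-0.3,"z":-11,"spin":15,"grip":1},{"x":-15,"y":-0.4,"z":-11,"spin":17.9,"grip":1},{"x":-16.7,"y":-0.4,"z":-11,"spin":17.9,"grip":1},{"x":-16.7,"y":-0.4,"z":-11,"spin":17.9,"grip":1},{"x":-16.7,"y":-0.4,"z":-11,"spin":17.9,"grip":1}]'

```text
t: 32.9
tool_pos: [479.6, -343.8, 112.9]
tcp_rot: [0.722, 0.692, 0.0, -0.001]
contact_force: [0.1, 0.5, -1.0]
gripper_width: 0.373
```

```bash
python3 - <<'E'
from h import *
S,d=capture('scene'); crop('scene',S,150,110,350,240,4,'s18')
s=get_state();print(s['tool_pos'],s['tcp_rot'],s['gripper_width'],s['contact_force'])
P,d=capture('top');crop('top',P,340,110,580,340,2.6,'t18')
C=cloud('top',d)
X=sel(C,400,460,-480,-240,46,58); print('front wall', np.percentile(X[:,0],[2,50,98]),rect(X))
E
```

```text
[ 479.7298485  -342.98867307  112.95735233] [ 7.21512450e-01  6.92401033e-01  1.70968923e-04 -7.51772851e-04] 0.3701291134269081 [ 0.12926497  0.50444323 -0.43601727]
front wall [412.45032195 426.86574837 437.52126839] (array([ 424.2, -347.6]), array([213.9,  22.2]), 87.7)
```

View pics/s18.png

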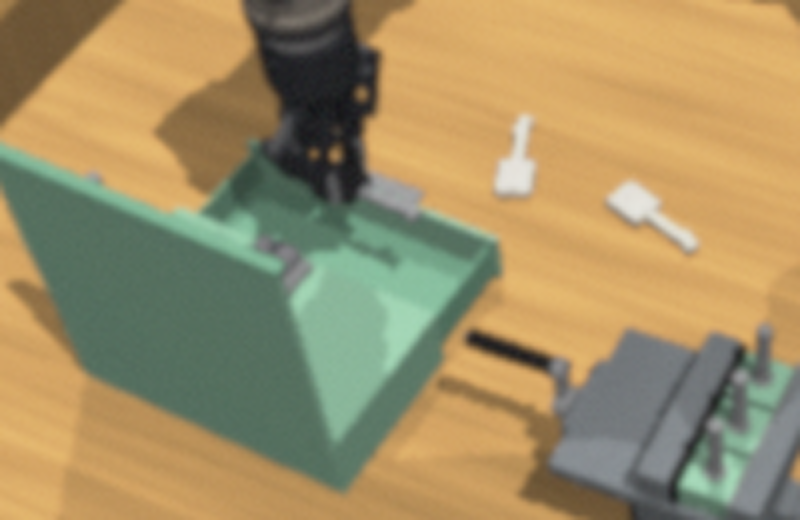

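View pics/t18.png

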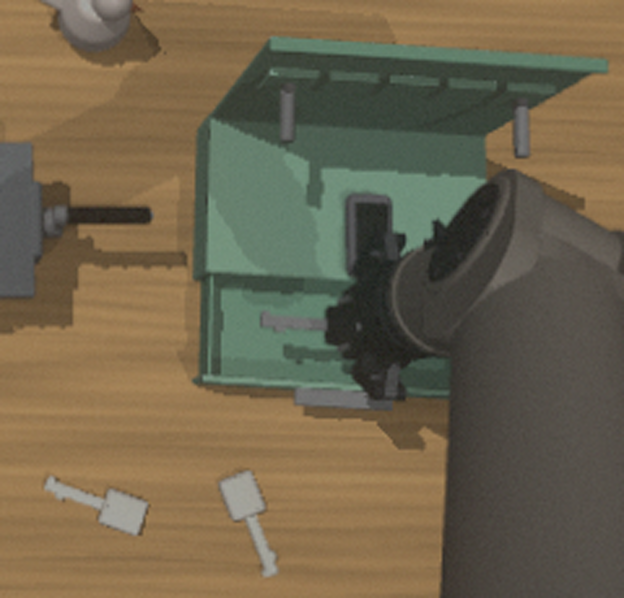

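Call:
jog_arm --increments '[{"x":0,"y":0,"z":3,"spin":0,"grip":1},{"x":0,"y":0,"z":6,"spin":0,"grip":1},{"x":0,"y":0,"z":8,"spin":0,"grip":1},{"x":0,"y":0,"z":9.2,"spin":0,"grip":1},{"x":0,"y":0,"z":9.7,"spin":0,"grip":1},{"x":0,"y":0,"z":9.7,"spin":0,"grip":1},{"x":0,"y":0,"z":9.7,"spin":0,"grip":0.5},{"x":0,"y":0,"z":9.7,"spin":0,"grip":0.48},{"x":0,"y":0,"z":9.7,"spin":0,"grip":0.45},{"x":0,"y":0,"z":9.7,"spin":0,"grip":0.45}]'

```text
t: 34.0
tool_pos: [480.3, -344.8, 16.9]
tcp_rot: [0.722, 0.692, 0.0, 0.001]
contact_force: [-0.5, -0.3, -0.4]
gripper_width: 0.548
```

Call:
jog_arm --increments '[{"x":0,"y":0,"z":-4,"spin":0,"grip":0.45},{"x":0,"y":0,"z":-9,"spin":0,"grip":0.3},{"x":0,"y":0,"z":-13,"spin":8,"grip":0},{"x":0,"y":4,"z":-13,"spin":16,"grip":0},{"x":-2.9,"y":8.8,"z":-13,"spin":24,"grip":0},{"x":-2.9,"y":8.8,"z":-13,"spin":32,"grip":0},{"x":-2.9,"y":8.8,"z":-13,"spin":40,"grip":0},{"x":-2.9,"y":8.8,"z":-13,"spin":48,"grip":0},{"x":-2.9,"y":8.8,"z":-13,"spin":56,"grip":0},{"x":-2.9,"y":8.8,"z":-13,"spin":64,"grip":0},{"x":-2.9,"y":8.8,"z":-13,"spin":72,"grip":0},{"x":-2.9,"y":8.8,"z":-13,"spin":80,"grip":0}]'

```text
t: 35.2
tool_pos: [566.8, -377.2, 146.5]
tcp_rot: [0.998, 0.063, 0.0, 0.0]
contact_force: [0.2, 0.3, -0.0]
gripper_width: 0.999
```

```bash
python3 - <<'E'
from h import *
S,d=capture('scene'); crop('scene',S,150,110,350,240,4,'s19')
s=get_state();print(s['tool_pos'],s['tcp_rot'],s['gripper_width'],s['contact_force'])
P,d=capture('top');crop('top',P,340,110,580,340,2.6,'t19')
E
```

```text
[ 566.94036178 -376.93423375  146.40780629] [ 9.98196002e-01  6.00392421e-02  1.67772311e-04 -5.54436128e-05] 1.0011781963163828 [-0.76032415  0.36793443 -0.66670475]
```

View pics/s19.png

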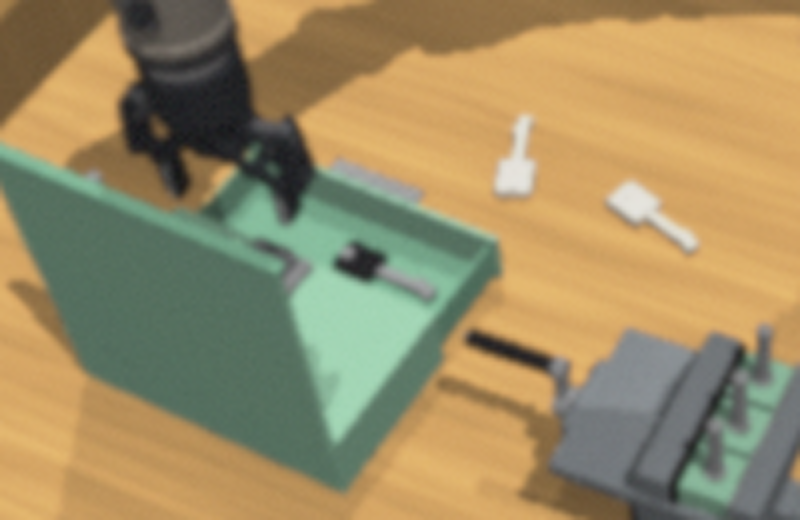

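View pics/t19.png

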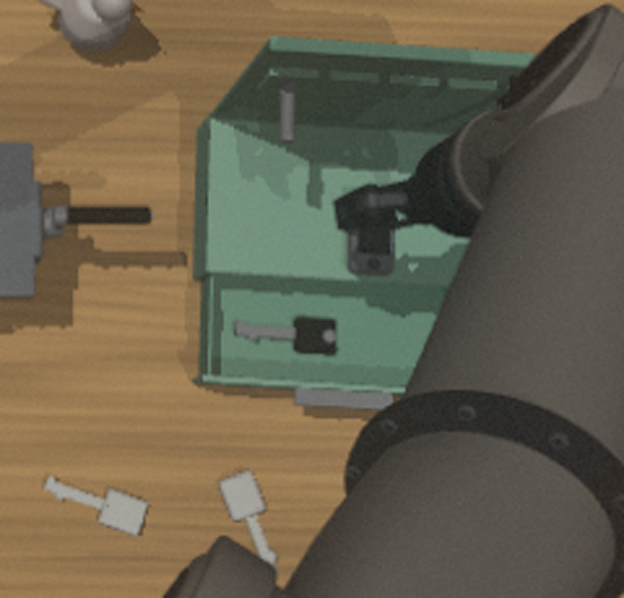

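Call:
jog_arm --increments '[{"x":0,"y":0,"z":2,"spin":5,"grip":0},{"x":0,"y":0,"z":4,"spin":9.4,"grip":0},{"x":0,"y":0,"z":6,"spin":9.4,"grip":0},{"x":0,"y":0,"z":7.5,"spin":9.4,"grip":0},{"x":0,"y":0,"z":8,"spin":9.4,"grip":0},{"x":0,"y":0,"z":8,"spin":9.4,"grip":0},{"x":0,"y":0,"z":8,"spin":9.4,"grip":1},{"x":0,"y":0,"z":8,"spin":9.4,"grip":1},{"x":0,"y":0,"z":8,"spin":9.4,"grip":1},{"x":0,"y":0,"z":8,"spin":9.4,"grip":1},{"x":0,"y":0,"z":8,"spin":9.4,"grip":1},{"x":0,"y":0,"z":8,"spin":9.4,"grip":1}]'

```text
t: 36.5
tool_pos: [567.5, -377.9, 67.6]
tcp_rot: [1.0, -0.016, 0.001, 0.001]
contact_force: [-1.4, -0.6, 5.3]
gripper_width: 0.472
```

Call:
jog_arm --increments '[{"x":0,"y":0,"z":-2,"spin":0,"grip":1},{"x":0,"y":0,"z":-4,"spin":0,"grip":1},{"x":-3,"y":1.5,"z":-5,"spin":0,"grip":1},{"x":-6,"y":3,"z":-5,"spin":0,"grip":1},{"x":-8.6,"y":4.5,"z":-5,"spin":0,"grip":1},{"x":-8.6,"y":4.5,"z":-5,"spin":0,"grip":1},{"x":-8.6,"y":4.5,"z":-5,"spin":0,"grip":1}]'

```text
t: 37.2
tool_pos: [478.7, -419.9, 116.5]
tcp_rot: [1.0, -0.017, 0.0, -0.0]
contact_force: [0.3, 0.5, 0.9]
gripper_width: 0.474
```

```bash
python3 - <<'E'
from h import *
S,d=capture('scene'); crop('scene',S,150,110,350,240,4,'s20')
s=get_state();print(s['tool_pos'],s['tcp_rot'],s['gripper_width'],s['contact_force'])
C=cloud('scene',d); 
E
```

```text
[ 479.89940993 -419.00959436  116.3284004 ] [ 9.99874933e-01 -1.58107752e-02  2.92093436e-04 -2.30186984e-04] 0.47056280525321714 [ 0.73170847  0.58976194 -0.79315862]
```

View pics/s20.png

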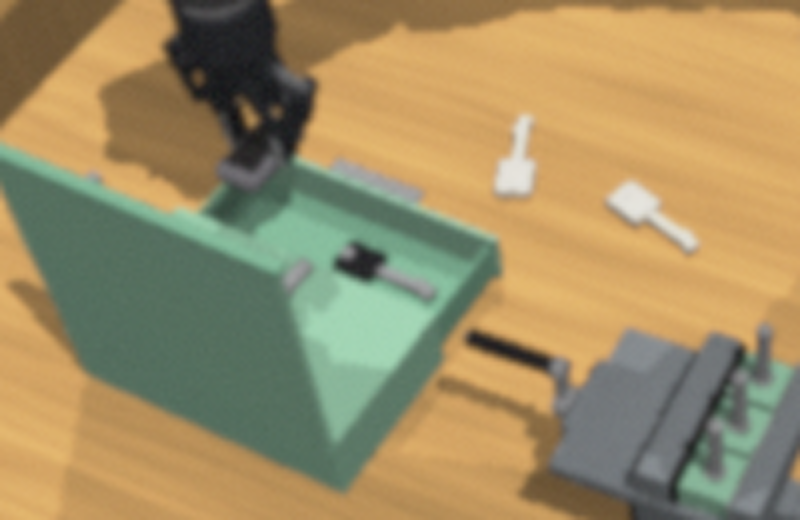

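Call:
jog_arm --increments '[{"x":0.1,"y":0,"z":3,"spin":0,"grip":1},{"x":0.1,"y":0,"z":5.5,"spin":0,"grip":1},{"x":0.1,"y":0,"z":7,"spin":0,"grip":1},{"x":0.1,"y":0,"z":8.5,"spin":0,"grip":1},{"x":0.1,"y":0,"z":9.3,"spin":0,"grip":1},{"x":0.1,"y":0,"z":9.8,"spin":0,"grip":1},{"x":0.1,"y":0,"z":9.8,"spin":0,"grip":1}]'

```text
t: 37.95
tool_pos: [480.4, -419.5, 18.1]
tcp_rot: [1.0, -0.016, -0.0, -0.0]
contact_force: [-1.0, 0.3, -0.8]
gripper_width: 0.47
```

Call:
jog_arm --increments '[{"x":0,"y":0,"z":0.1,"spin":0,"grip":0.45},{"x":0,"y":0,"z":0.1,"spin":0,"grip":0.4},{"x":0,"y":0,"z":0.1,"spin":0,"grip":0.36},{"x":0,"y":0,"z":0,"spin":0,"grip":0.36},{"x":0,"y":0,"z":-4,"spin":0,"grip":0.36},{"x":0,"y":0,"z":-9,"spin":0,"grip":0.36},{"x":-4,"y":0,"z":-12,"spin":0,"grip":0.7},{"x":-9,"y":-2,"z":-12,"spin":0,"grip":1},{"x":-13,"y":-4,"z":-12,"spin":0,"grip":1},{"x":-13,"y":-4,"z":-12,"spin":0,"grip":1}]'

```text
t: 38.95
tool_pos: [343.6, -371.6, 137.2]
tcp_rot: [1.0, -0.018, -0.003, -0.003]
contact_force: [0.2, 0.2, -0.5]
gripper_width: 0.001
```

```bash
python3 - <<'E'
from h import *
S,d=capture('scene'); crop('scene',S,150,110,350,240,4,'s21')
s=get_state();print(s['tool_pos'],s['tcp_rot'],s['gripper_width'],s['contact_force'])
E
```

```text
[ 347.98817265 -373.61174787  138.21726511] [ 9.99847690e-01 -1.73892440e-02 -7.29317415e-04 -1.29609504e-03] 0.0009847196448587079 [0.34453508 0.62083898 0.44734942]
```

View pics/s21.png

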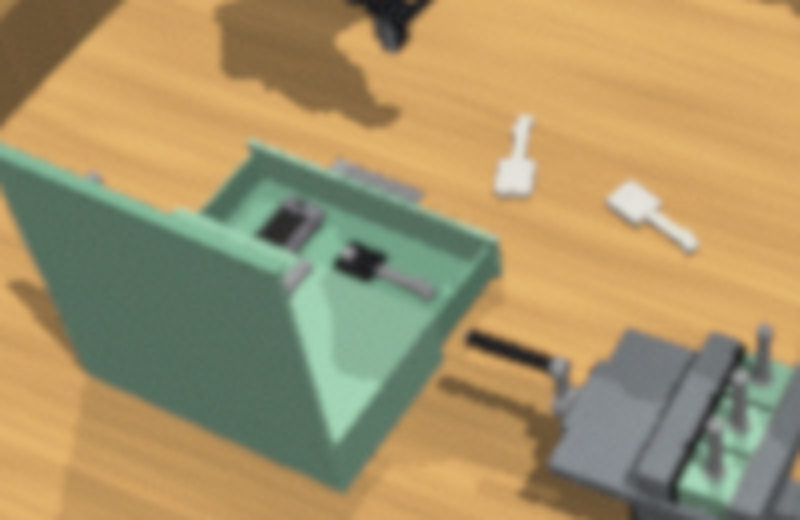

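Call:
jog_arm --increments '[{"x":3.1,"y":-1.8,"z":3,"spin":0,"grip":1},{"x":3.1,"y":-1.8,"z":7,"spin":0,"grip":1},{"x":3.1,"y":-1.8,"z":10,"spin":0,"grip":1},{"x":3.1,"y":-1.8,"z":10,"spin":0,"grip":1},{"x":3.1,"y":-1.8,"z":10,"spin":0,"grip":1}]'

```text
t: 39.5
tool_pos: [383.9, -359.0, 38.7]
tcp_rot: [1.0, -0.016, -0.0, 0.0]
contact_force: [0.2, -0.3, 0.3]
gripper_width: 0.004
```

Call:
jog_arm --increments '[{"x":1.2,"y":0,"z":0,"spin":0,"grip":1},{"x":2,"y":0,"z":0,"spin":0,"grip":1},{"x":3,"y":0,"z":0,"spin":0,"grip":1},{"x":4,"y":0,"z":0,"spin":0,"grip":1},{"x":5,"y":0,"z":0,"spin":0,"grip":1},{"x":6,"y":0,"z":0,"spin":0,"grip":1},{"x":7,"y":0,"z":0,"spin":0,"grip":1},{"x":8,"y":0,"z":0,"spin":0,"grip":1},{"x":9,"y":0,"z":0,"spin":0,"grip":1},{"x":10,"y":0,"z":0,"spin":0,"grip":1},{"x":10.5,"y":0,"z":0,"spin":0,"grip":1},{"x":10.5,"y":0,"z":0,"spin":0,"grip":1}]'

```text
t: 40.7
tool_pos: [489.5, -361.3, 38.2]
tcp_rot: [1.0, -0.015, 0.0, -0.0]
contact_force: [-0.2, 0.1, -0.2]
gripper_width: -0.002
```

Call:
jog_arm --increments '[{"x":0.4,"y":0,"z":0,"spin":0,"grip":1},{"x":0.8,"y":0,"z":0,"spin":0,"grip":1},{"x":1.0,"y":0,"z":0,"spin":0,"grip":1},{"x":1.2,"y":0,"z":0,"spin":0,"grip":1},{"x":1.4,"y":0,"z":0,"spin":0,"grip":1},{"x":1.4,"y":0,"z":0,"spin":0,"grip":1}]'

```text
t: 41.3
tool_pos: [500.8, -361.9, 38.1]
tcp_rot: [1.0, -0.016, -0.001, -0.001]
contact_force: [-4.2, 1.1, 1.1]
gripper_width: 0.001
```

```bash
python3 - <<'E'
from h import *
s=get_state();print(s['tool_pos'],s['contact_force'])
S,d=capture('scene'); crop('scene',S,150,110,350,240,4,'s22')
P,d=capture('top'); crop('top',P,340,110,580,340,2.6,'t22')
E
```

```text
[ 500.84665585 -361.91117534   38.07430966] [-4.20826176  1.1261583   1.12422173]
```

View pics/s22.png

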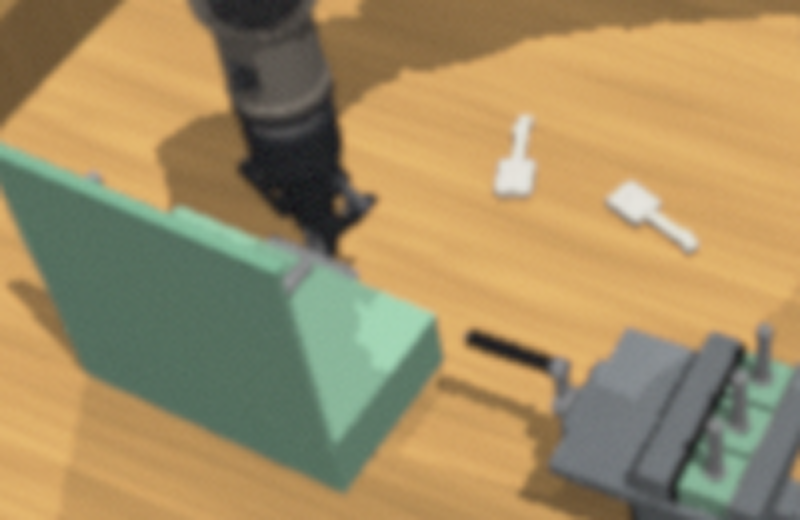

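Call:
jog_arm --increments '[{"x":0.3,"y":0,"z":0,"spin":0,"grip":1},{"x":0.6,"y":0,"z":0,"spin":0,"grip":1},{"x":0.6,"y":0,"z":0,"spin":0,"grip":1}]'

```text
t: 41.7
tool_pos: [501.0, -362.0, 37.7]
tcp_rot: [1.0, -0.017, -0.006, -0.002]
contact_force: [-19.2, 4.9, 14.7]
gripper_width: 0.005
```

Call:
jog_arm --increments '[{"x":-3,"y":0,"z":0,"spin":0,"grip":1},{"x":-6,"y":0,"z":-3,"spin":0,"grip":1},{"x":-6,"y":0,"z":-8,"spin":0,"grip":1},{"x":-6,"y":-4,"z":-13,"spin":0,"grip":1},{"x":-6,"y":-9,"z":-17,"spin":0,"grip":1},{"x":-6,"y":-14,"z":-20,"spin":0,"grip":1},{"x":-6,"y":-19,"z":-20,"spin":0,"grip":1},{"x":-6,"y":-24,"z":-20,"spin":0,"grip":1},{"x":-6,"y":-29,"z":-20,"spin":0,"grip":1},{"x":-6,"y":-34,"z":-20,"spin":0,"grip":1},{"x":-6,"y":-39,"z":-20,"spin":0,"grip":1},{"x":-6,"y":-39,"z":-20,"spin":0,"grip":1}]'

```text
t: 42.9
tool_pos: [461.2, 33.8, 239.1]
tcp_rot: [1.0, -0.014, 0.001, -0.001]
contact_force: [0.8, -0.5, -0.6]
gripper_width: -0.001
```

```bash
python3 - <<'E'
from h import *
s=get_state();print(s['tool_pos'],s['tcp_rot'])
S,ds=capture('scene'); crop('scene',S,150,110,480,330,2.4,'s23'); 
P,d=capture('top'); crop('top',P,130,100,270,240,5,'t23'); crop('top',P,380,110,600,300,3,'t23b')
C=cloud('top',d); X=sel(C,440,560,-480,-240,40,57); print('lip/front',rect(X),len(X))
hsv=cv2.cvtColor(P,cv2.COLOR_RGB2HSV)
m=(C[...,0]>540)&(C[...,0]<740)&(C[...,1]>270)&(C[...,1]<390)&(C[...,2]>33)&(C[...,2]<65)
b=m&(hsv[...,2]<80)&(C[...,0]<660)
print('paddle',rect(C[b]),b.sum())
Q=C[b]; 
for x in range(555,650,8):
    q=Q[(Q[:,0]>=x)&(Q[:,0]<x+8)]
    if len(q)>3: print(x,len(q),np.median(q,0).round(1), np.percentile(q[:,1],[3,97]).round(1))
X=sel(C,500,760,260,400,20,36); print('foot',rect(X))
D=cloud('scene',ds);X=sel(D,500,900,200,420,255,300);print('head',rect(X),np.median(X[:,2]));X=sel(C,500,900,200,420,60,250);print('col',X.min(0),X.max(0))
E
```

```text
[461.23193443  33.78682114 239.13964669] [ 0.99990092 -0.01396505  0.00144895 -0.00100926]
lip/front (array([ 525.6, -359.7]), array([237.3,  31.5]), 81.9) 308
paddle (array([593.4, 321.2]), array([83.4, 47. ]), 7.9) 504
555 38 [560.6 319.2  43.1] [293.8 336.2]
563 55 [567.5 317.3  43.2] [295.2 340.1]
571 52 [575.2 319.3  43.7] [295.8 340.4]
579 56 [583.  322.4  45. ] [300.7 340.2]
587 57 [591.5 319.9  45.7] [298.5 339.8]
595 54 [598.8 319.5  48. ] [299.1 340.1]
603 59 [607.1 324.9  49.4] [302.3 342.5]
611 64 [615.2 318.7  51.7] [301.5 341.9]
619 52 [622.3 324.4  55.1] [302.8 346.3]
627 13 [630.6 314.8  39.6] [302.9 347.4]
foot (array([642. , 328.5]), array([184.6, 122.8]), 7.0)
head (array([756.8, 306. ]), array([ 84.7, 168.6]), 7.3) 285.37072763759346
col [708.59380162 327.93358888  60.93778476] [724.58037138 343.43960124 249.11238581]
```

View pics/t23.png

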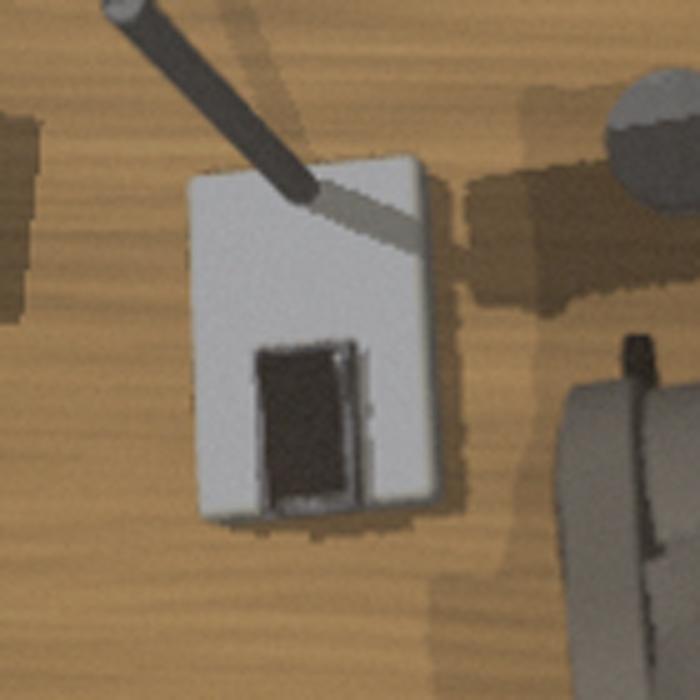

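View pics/s23.png

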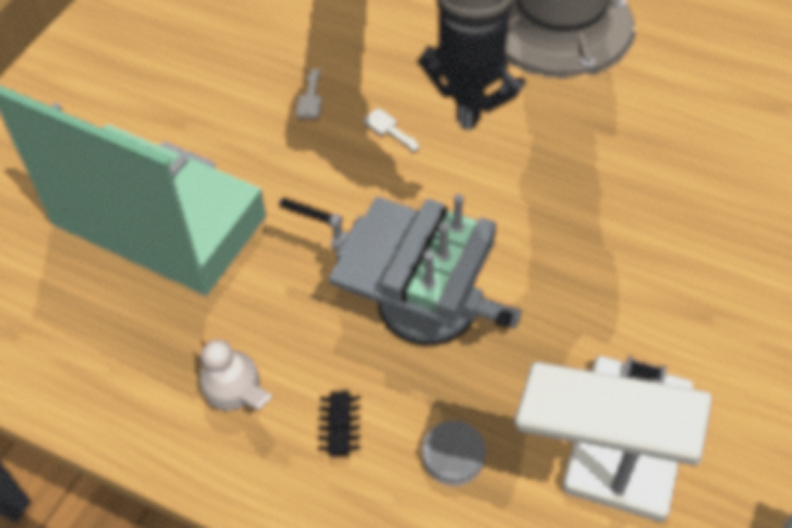

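Call:
jog_arm --increments '[{"x":0,"y":-5,"z":0,"spin":0,"grip":1},{"x":0,"y":-10,"z":0,"spin":-4,"grip":1},{"x":2,"y":-15,"z":0,"spin":-8.6,"grip":1},{"x":5,"y":-19,"z":0,"spin":-8.6,"grip":1},{"x":8,"y":-23,"z":0,"spin":-8.6,"grip":1},{"x":11,"y":-27,"z":3,"spin":-8.6,"grip":1},{"x":14.7,"y":-29.4,"z":6,"spin":-8.6,"grip":1},{"x":14.7,"y":-29.4,"z":10,"spin":-8.6,"grip":1},{"x":14.7,"y":-29.4,"z":14,"spin":-8.6,"grip":1},{"x":14.7,"y":-29.4,"z":16,"spin":-8.6,"grip":1},{"x":14.7,"y":-29.4,"z":16,"spin":-8.6,"grip":1},{"x":14.7,"y":-29.4,"z":16,"spin":-8.6,"grip":1}]'

```text
t: 44.2
tool_pos: [618.0, 318.2, 79.0]
tcp_rot: [0.998, 0.059, 0.001, -0.0]
contact_force: [0.7, 0.2, 1.2]
gripper_width: -0.001
```

```bash
python3 - <<'E'
from h import *
s=get_state();print(s['tool_pos'],s['tcp_rot'],s['contact_force'])
S,ds=capture('scene'); crop('scene',S,330,170,490,310,4.2,'s24')
E
```

```text
[617.96990581 318.22546904  79.03904308] [ 9.98276579e-01  5.86810561e-02  6.25342175e-04 -1.17351250e-04] [0.67755892 0.1537499  1.24826766]
```

View pics/s24.png

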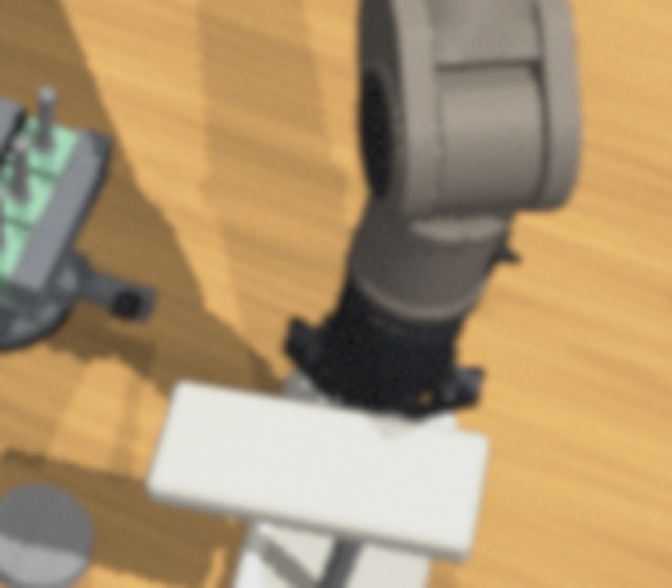

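Call:
jog_arm --increments '[{"x":0,"y":-0.4,"z":1,"spin":0,"grip":1},{"x":0,"y":-0.4,"z":2,"spin":0,"grip":1},{"x":0,"y":-0.4,"z":2.5,"spin":0,"grip":1},{"x":0,"y":-0.4,"z":3,"spin":0,"grip":1},{"x":0,"y":-0.4,"z":3.4,"spin":0,"grip":1},{"x":0,"y":-0.4,"z":3.6,"spin":0,"grip":1},{"x":0,"y":-0.4,"z":3.6,"spin":0,"grip":1}]'

```text
t: 44.95
tool_pos: [616.4, 322.4, 43.8]
tcp_rot: [0.998, 0.059, -0.0, 0.0]
contact_force: [-4.0, -2.1, 11.3]
gripper_width: 0.0
```

Call:
jog_arm --increments '[{"x":0,"y":0,"z":0.2,"spin":0,"grip":1},{"x":0,"y":0,"z":0.2,"spin":0,"grip":1},{"x":0,"y":0,"z":-2,"spin":0,"grip":1},{"x":0,"y":0,"z":-6,"spin":0,"grip":1},{"x":-2,"y":0,"z":-10,"spin":0,"grip":1},{"x":-6,"y":0,"z":-15,"spin":0,"grip":1},{"x":-11,"y":0,"z":-19,"spin":0,"grip":1},{"x":-15,"y":-2,"z":-20,"spin":0,"grip":1},{"x":-18,"y":-5,"z":-20,"spin":0,"grip":1},{"x":-18,"y":-9,"z":-20,"spin":0,"grip":1},{"x":-18,"y":-13,"z":-20,"spin":0,"grip":1},{"x":-18,"y":-13,"z":-20,"spin":0,"grip":1}]'

```text
t: 46.15
tool_pos: [418.8, 436.7, 242.4]
tcp_rot: [0.998, 0.063, -0.0, -0.002]
contact_force: [-0.6, -0.2, -0.9]
gripper_width: -0.002
```

```bash
python3 vz.py 25; python3 - <<'E'
from h import *
s=get_state();print(s['tool_pos'],s['contact_force'])
P,d=capture('top'); cv2.imwrite('pics/t25.png',P[:,:,::-1]); crop('top',P,420,170,540,290,4,'t25b')
C=cloud('top',d); hsv=cv2.cvtColor(P,cv2.COLOR_RGB2HSV)
b=(C[...,0]>550)&(C[...,0]<640)&(C[...,1]>306)&(C[...,1]<334)&(C[...,2]>33)&(C[...,2]<65)&(hsv[...,2]<80); Q=C[b]
for x in range(555,640,12):
    q=Q[(Q[:,0]>=x)&(Q[:,0]<x+12)]
    if len(q)>3: print(x,len(q),np.median(q,0).round(1))
S,ds=capture('scene'); crop('scene',S,0,0,640,400,1.25,'s25f'); D=cloud('scene',ds)
X=sel(D,580,640,120,170,90,130); print('lever',X[X[:,2].argsort()[-10:]].mean(0))
E
```

```text
[418.80218709 436.73971776 242.37822396] [-0.62101844 -0.22040208 -0.86453094] [ 0.04080942  0.00200119 -0.0236135 ] -0.0019759937528758893
scene movjaw (array([  1.2, -39.4]), array([ 67.4, 138.6]), 89.5) [-71.36898744 -15.9229072 ]
scene pintops [array([-43.6, -21. , 183.9]), array([  1.5, -21.2, 184.7]), array([ 46.1, -20.5, 184. ])]
top movjaw (array([ -1.3, -54.2]), array([ 31.4, 139.1]), 89.7) [-69.94496195 -40.75516194]
top pintops [array([ 43.8, -19.2, 183.4]), array([ -1.4, -19.3, 184. ]), array([-46.9, -19.4, 182.6])]
[421.850503   430.76381785 241.82122257] [ 0.09807857 -1.43467038  0.07604293]
555 41 [562.3 319.3  55.1]
567 57 [573.4 321.4  53.2]
579 47 [584.7 318.8  49. ]
591 58 [597.5 320.6  44.9]
603 53 [609.6 318.3  44.6]
615 54 [620.2 319.6  43.8]
627 15 [628.2 322.   42.6]
lever [615.40868842 147.71707025 124.31656125]
```

View pics/t25.png

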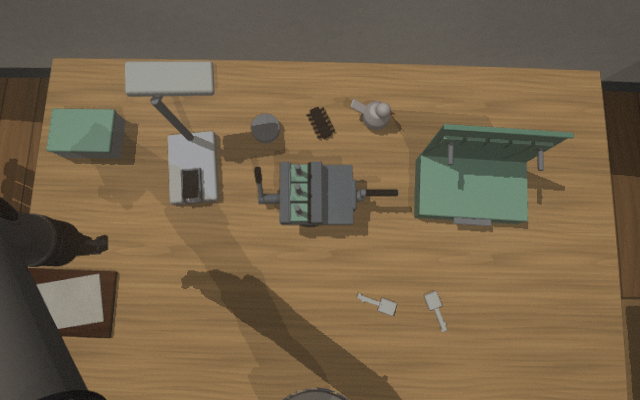

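View pics/s25f.png

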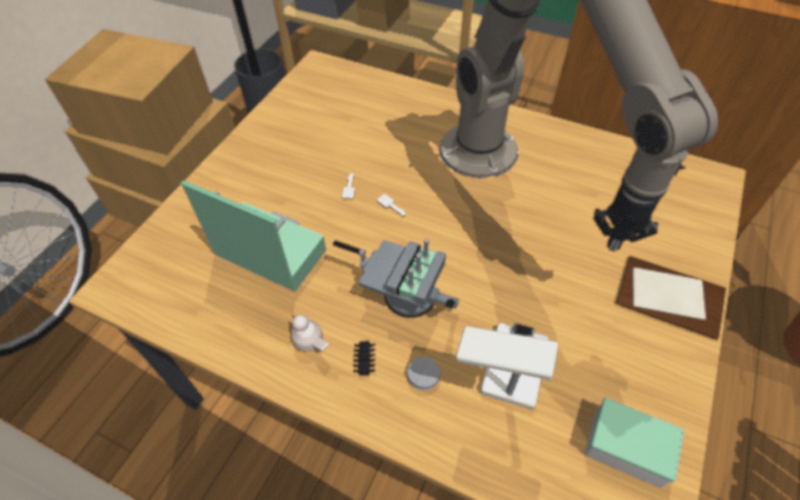

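View pics/t25b.png

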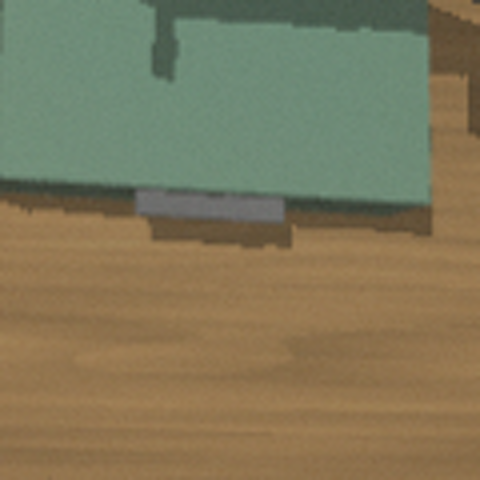

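```bash
python3 -c "
from workcell import *
s=get_state();print(s['t'],s['qd'].round(3),s['contact_force']);print(sign_off())"
```

```text
46.35 [ 0.011 -0.008  0.004  0.002 -0.002 -0.    -0.001] [-0.06616981 -0.95345899 -0.9086247 ]
the job is handed in; nothing more can be done
None
```

The whole job was carried out and handed in at 46 s, with no verdict reported. I threw the foot lever over and stood all three pegs on the vise bed. I then cranked the jaw shut (just under three turns), laid the bike key and the key cover in the drawer and pushed it home, and pressed the lamp's rocker over.

**Last checks, all from the cameras:**
- **Lever:** its tip sits on the locked side, at x ≈ 615 mm (about 515 mm at the start).
- **Pegs:** upright on the bed at about 19 to 21 mm from the fixed jaw's face, with a jaw gap of about 40.7 mm. The rubber is squeezed about 4 mm, judged from the crank turns and the pad thickness.
- **Drawer:** flush with the casing, and it stopped solidly at about 20 N when pushed. Both items were lying inside just before I shut it. I could not see them afterwards.
- **Rocker:** the end nearer the column is down, at about 43 mm against 55 mm for the other end.
- **Bird, hair clip and tin:** I never went near them, and they look unmoved in the pictures. I did not measure their positions.

The two cameras differ by 1 to 3 mm, which is within the tolerances. No check failed.

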